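Pin the lever arm of a carver's hold-down and lock the pin with its hairpin clip

ROBOT

A 6-joint arm with a two-finger parallel gripper is mounted at the origin on the work surface. World frame = base frame: x ahead of the robot, y to its left, z up, the work surface at z = 0. Lengths are in m, angles in rad, forces in N, time in s.
With the tool pointing down it reaches from about 0.35 to 0.95 m from the base axis. Payload 17.4 kg.
Tool frame: the origin (TCP) lies between the finger pads; the fingertips stand 17 mm ahead of it and the grasp point (between the pads) lies 2 mm behind it (ctrl.tip_reach is the distance from the TCP to the fingertips, in m); z points along the fingers, y is the direction in which the jaws open and shut (so a half turn about z gives the same grasp; the last joint's range is limited). The gripper opens to 93 mm and grips with 3 to 60 N. Pads are 15 mm wide; open, the fingers measure 128 mm over their backs; the gripper's body (75 mm by 188 mm) begins 65 mm behind the grasp point.
Start: joints at [-1.339, 0.116, 1.442, -0, 1.584, -0.038], TCP at [0.18, -0.651, 0.236] pointing down, gripper open.
Joint ranges: [-2.83, 2.83], [-0.83, 2.19], [0.07, 2.5], [-1.14, 4.28], [0.01, 3], [-2.97, 2.97]. Speed limits (rad/s): [1.89, 1.89, 2.22, 3.14, 3.14, 3.14].

INTERFACE

Orientations are given as [roll, pitch, yaw] about the fixed x, y, z axes, in that order (R = Rz(yaw) Ry(pitch) Rx(roll)).
In Python, from rig import ctrl gives the robot as it stands.
- The arm moves only by the tool arm_command, never from a script. Its argument "motion" is a list of rows, each a list of 7 numbers: the shift along the world's x, y, z in m, then the turn, a rotation vector about the world's x, y, z in degrees, then the closure, from -1 (fully open) to 1 (shut), so that 0 is half open. A call has 1 to 5 rows; each row shifts and turns the commanded pose from where the row before left it; what a row does not reach is not made up. A row lasts 1/12 s, in which the tool goes at most 41.7 mm and 7.16 degrees, less where a joint would pass 70% of its speed; a pose out of reach is approached as far as the arm can. A call with a gripper value outside its range is refused whole. The fingers move at their own pace and stop on an object; "grip_force" is the grip in N (left out, the last holds). Time passes only in rows, so rows that do not move let the fingers close. It gives the time, the measured TCP pose, the force and the opening at its end, in the units of the state.
- ctrl.observe(): the state, without advancing time (a new reading comes with each control period).
- ctrl.read_camera(name): name is "scene" or "top" or "wrist"; returns a dict with "image" (384x512x3 uint8, red, green, blue), "range_z" (384x512 float32, m along the optical axis (not along the pixel's ray), 0 where there is no reading), "fx", "fy", "cx", "cy" (pixels), "k1" (the pictures are not rectified: a ray, as slopes to the right and down, at radius r is drawn at 1 + k1 r^2 times it, then the intrinsics apply), "view" (4x4, takes a point from world to camera coordinates). Camera axes: x right, y up, looking along -z (the intrinsics and any distortion apply to the point x, -y, -z); pixel columns grow to the right and rows downward; lengths in m; the calibration is good to about 2 mm. A picture is of the moment at which its call begins.
- ctrl.finish_job(): hands the job in, once; it reports no verdict.
The state is a dict: "clock": time; "joints": joint angles; "dq": joint speeds; "effort": joint torques, N m; "position": TCP position; "orientation": TCP orientation; "ft_force": force on the tool from outside, world axes, zero at the start; "ft_torque": the same for the moment, N m; "gripper_width": finger opening in m.
Only numpy, scipy, OpenCV 4.12 (cv2) and the standard library are available. Lean on these libraries where they do the work, as an engineer would, in place of code of your own. Each camera call takes 0.05 s, during which the arm holds its last target.

TASK

The lever arm of the carver's hold-down is set between its two cheeks, but the steel pivot pin has only been started. Push the pin home until its head bears on the cheek, then lift the hairpin clip out of the tool rack and slide its straight leg down through the cross hole in the pin's far end until the wavy leg snaps round and hugs the shank. The pin may have rolled, so feel along its top for the hole with the tip of the clip, turn it upright with the tip and ease the clip in without forcing it; let go of it, and leave everything else on the bench where it is.

Things in the scene. Friction and masses are not known exactly. Their poses are not given: they have to be found in the camera images.
- stand: hold-down fixed to the bench: steel base plate 140 x 105 x 10 mm; two green cheeks, 44 mm wide, tops 97 mm up, outer faces 25 mm either side of the middle; between them a level wooden arm 30 mm wide, top 94 mm up, to x = 345 mm. Origin on the bench under the pin's axis (75 mm up), midway between the cheeks; y along the pin to its head
- pin (a joint): how far the pivot pin is pushed in, m: 0 = 30 mm out, 0.030 = home, its head on the cheek's outer face (hard stop). It slides along the stand's -y against about 3 N and stays put. The cross hole is hidden in the cheek until then. The pin also rolls 0.9 rad either way about its axis against some 3.5 N at the shank's rim, and stays; its roll is not told
- pin_head (a point): centre of the outer face of the pivot pin's head, a steel disc 36 mm across, 11 mm thick, on the pin's axis at its +y end; y points out of the face. Pushed along the stand's -y
- hole_home (a point): point fixed to the stand on the pin's axis, 75 mm up, at y = -39 mm (14 mm outside the far cheek), where the middle of the cross hole lies when the pin is home; axes as the stand's. The square-edged 7 mm hole crosses the 20 mm shank 13.5 mm from its end. The pin may be rolled about its axis: the hole leans up to 0.85 rad to either side (+x or -x), its mouth up to 7.5 mm off the top
- clip_coil (a point): centre of the coil (disc 30 mm across, 12 mm thick along y) of the hairpin clip, 95 mm long, 5 mm steel wire, 50 g, upright in a slot of the rack, coil on top and resting on the rack, so clear of it from 15 mm below this point. Gripped across its thickness. z up; x from the straight to the wavy leg. Square-ended straight leg along z at x = -12.5 mm, tip 80 mm below; wavy leg's tip 77 mm below
- clip_seat (a point): point on the axis of the clip's straight leg, 48 mm below and 12.5 mm to the -x side of the coil's centre, 32 mm above the leg's tip: the shank's axis lies here when the clip is home. Axes as for the coil
- clip_leg (a joint): how far the wavy leg is sprung open, rad: 0 at rest, about 0.1 while its bend rides over the shank's widest part, under 0.02 when it hugs. The bend meets the shank about 22 mm before home and passes its widest part about 12 mm before; this takes some 4 to 12 N, then the push drops away and the clip is drawn in. Past home the push rises again within 2 mm as an upper bend meets the shank
- rack: tool rack, fixed: dark wooden block 220 x 64 mm, 85 mm high, origin under its middle, x along it. The clip's slot (29 x 7.5 mm, long along x, right through) is centred 78 mm from the middle towards -x; four gouges, handles up to 210 mm above the bench, stand in it from the middle to the +x end
- stone: sharpening stone in its wooden case, 220 x 85 mm, 44 mm high, fixed; origin under its middle. It and the rack may have changed places
- mallet: turned wooden carver's mallet standing on its head, 90 mm across, 242 mm high; origin under it; leave it
- pot: small turned wooden pot with a lid and knob, 84 mm across, 75 mm high; origin under it; leave it
- glue: white glue bottle, 56 mm across, 160 mm high; origin under it; leave it
- gouge_a: gouge lying on the bench in front of the hold-down, 250 mm long, 26 mm thick, along its x; origin under its middle; leave it
- gouge_b: gouge lying on the bench, 270 mm long, 28 mm thick, along its x; origin under its middle; leave it
- square: try square lying flat, 110 x 90 mm, 16 mm thick; origin under its middle; leave it
- gauge: wooden marking gauge lying on the bench, 160 mm long along its y, 56 mm high; origin under its middle; leave it

How it is judged:
By the outcome, as a careful person would: the job done as asked, in the order asked, and still so for the second after the job is handed in, with the robot touching nothing.
It also fails if it takes over 67 s, if anything falls off the work surface, if the arm or the gripper's body presses on something with over 40 N, if the wrist force passes 120 N, or if a joint passes its speed limit or range.

## Working session

There is one attempt and no reset: what is moved stays moved. The work goes in short steps, Python scripts to look and compute and a tool call to move; the robot and the scene stay as the last step left them, time stands still between calls to the robot, and variables do not carry over. Pictures are saved under pics/ and viewed, and the job is handed in when it is done.

Besides the shell and the picture viewer there is one more tool, called after "Request:" by a JSON object that holds its "op" and its "data". arm_command: Moves the arm, as the interface text tells. Its arguments: {"type":"object","properties":{"motion":{"type":"array","items":{"type":"array","items":{"type":"number"}}},"grip_force":{"type":"number"}},"required":["motion"]}

```bash
ls; mkdir -p pics; cat > h.py <<'E'
import numpy as np, cv2
from rig import ctrl
def shot(name,tag):
    c=ctrl.read_camera(name); np.savez(f'pics/{tag}.npz',**c)
    cv2.imwrite(f'pics/{tag}.png',c['image'][:,:,::-1]); return c
def load(tag): 
    d=np.load(f'pics/{tag}.npz'); return {k:d[k] for k in d}
def ray(c,u,v):
    xd=(u-c['cx'])/c['fx']; yd=(v-c['cy'])/c['fy']; x,y=xd,yd
    for _ in range(20):
        s=1+c['k1']*(x*x+y*y); x,y=xd/s,yd/s
    Vi=np.linalg.inv(c['view']); d=Vi[:3,:3]@np.array([x,-y,-1.0]); return Vi[:3,3],d
def onz(c,u,v,z):
    o,d=ray(c,u,v); return o+d*(z-o[2])/d[2]
def dep(c,u,v):
    o,d=ray(c,u,v); return o+d*float(c['range_z'][int(round(v)),int(round(u))])
def cloud(c):
    h,w=c['range_z'].shape
    u,v=np.meshgrid(np.arange(w),np.arange(h)); xd=(u-c['cx'])/c['fx']; yd=(v-c['cy'])/c['fy']; x,y=xd,yd
    for _ in range(20):
        s=1+c['k1']*(x*x+y*y); x,y=xd/s,yd/s
    Vi=np.linalg.inv(c['view']); z=c['range_z']
    return np.stack([x*z,-y*z,-z],-1)@Vi[:3,:3].T+Vi[:3,3]
def tri(a,b):
    (o1,d1),(o2,d2)=a,b
    t=np.linalg.lstsq(np.stack([d1,-d2],1),o2-o1,rcond=None)[0]
    p,q=o1+d1*t[0],o2+d2*t[1]; return (p+q)/2,np.linalg.norm(p-q)
def proj(c,p):
    q=c['view'][:3,:3]@np.array(p)+c['view'][:3,3]; x,y=q[0]/-q[2],-q[1]/-q[2]; s=1+c['k1']*(x*x+y*y)
    return np.array([c['fx']*x*s+c['cx'],c['fy']*y*s+c['cy']])
E
python3 - <<'E'
from h import *
for n in ['scene','top','wrist']:
    c=shot(n,n+'0'); Vi=np.linalg.inv(c['view']); print(n,c['fx'],c['k1'],Vi[:3,3].round(3),(-Vi[:3,2]).round(3))
print(ctrl.observe()); print(ctrl.tip_reach)
E
```

```text
pics
scene 355.26106909747614 -0.029099390801773064 [1.    0.622 0.923] [-0.41  -0.552 -0.726]
top 450.4520057815352 -0.16306378995323778 [2.990e-01 1.000e-03 1.619e+00] [ 0.147  0.004 -0.989]
wrist 312.26760385055263 -0.06567257908632221 [ 0.258 -0.628  0.385] [-0.28  -0.076 -0.957]
{'clock': 0.15, 'joints': array([-1.33877684e+00,  1.16408951e-01,  1.44208268e+00, -2.72281040e-05,
        1.58398240e+00, -3.77973505e-02]), 'dq': array([ 0.00019066, -0.00050746, -0.00259718,  0.00064713, -0.00159596,
       -0.00065792]), 'effort': array([-2.25989261e-04, -7.21763420e+01, -6.22950768e+01,  7.80151365e-02,
        2.24874727e-02, -3.99479677e-05]), 'position': array([ 0.17988192, -0.65046266,  0.23507049]), 'orientation': array([-3.14071087e+00, -6.09929754e-06,  2.69816486e-01]), 'ft_force': array([0.66469428, 0.05805298, 0.71646991]), 'ft_torque': array([-0.0220117 , -0.03191949, -0.0140706 ]), 'gripper_width': 0.09291766814855237}
0.017
```

View pics/scene0.png

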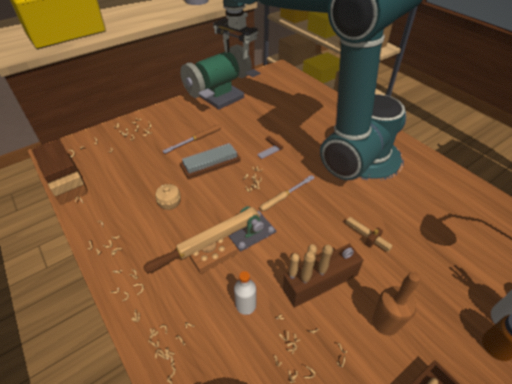

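View pics/top0.png

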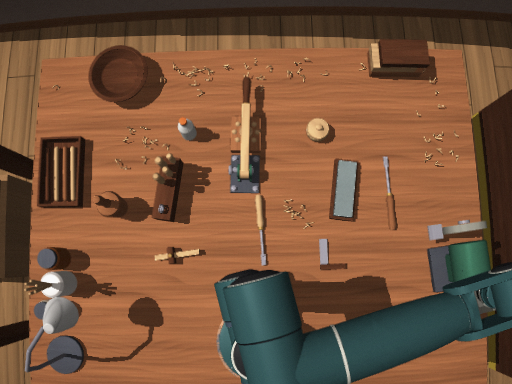

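View pics/wrist0.png

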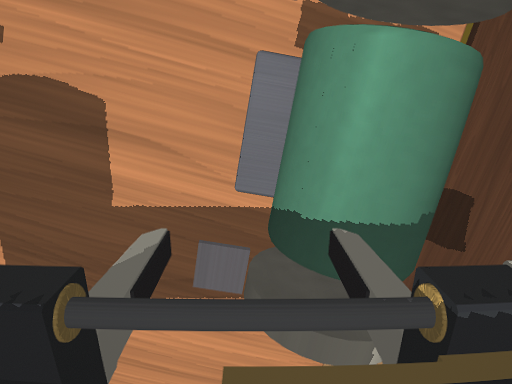

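The top view shows the stand at about (245,170), the rack with the clip coil at (163,209), the gouge in front at (262,230) and the stone at (345,190). I'll zoom in next.

```bash
python3 - <<'E'
from h import *
c=load('top0'); im=c['image'][:,:,::-1]
a=cv2.resize(im[110:220,130:290],None,fx=5,fy=5,interpolation=cv2.INTER_CUBIC); cv2.imwrite('pics/topz.png',a)
c=load('scene0'); im=c['image'][:,:,::-1]
a=cv2.resize(im[190:300,220:380],None,fx=5,fy=5,interpolation=cv2.INTER_CUBIC); cv2.imwrite('pics/scz.png',a)
for t in ['top0','scene0']:
    c=load(t);P=cloud(c)
    print(P[::1][(P[...,2]>.06)&(P[...,0]>.4)&(P[...,0]<.8)].shape)
E
```

```text
(2980, 3)
(11018, 3)
```

View pics/topz.png

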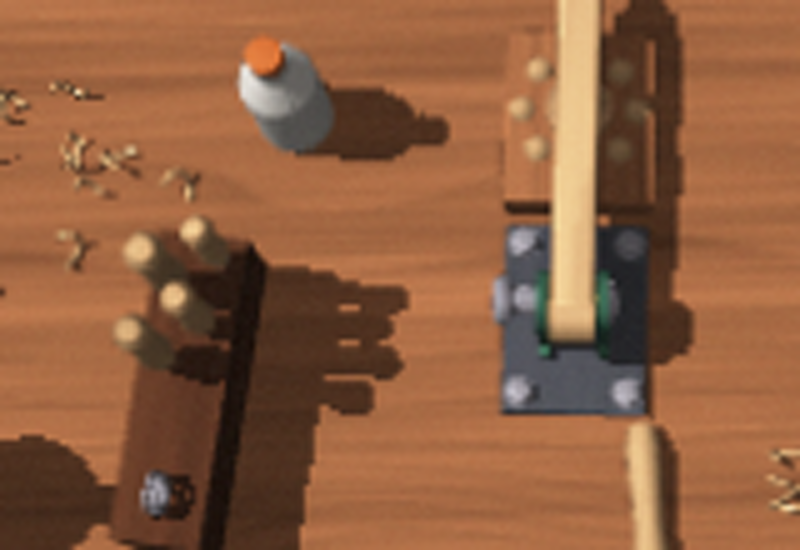

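View pics/scz.png

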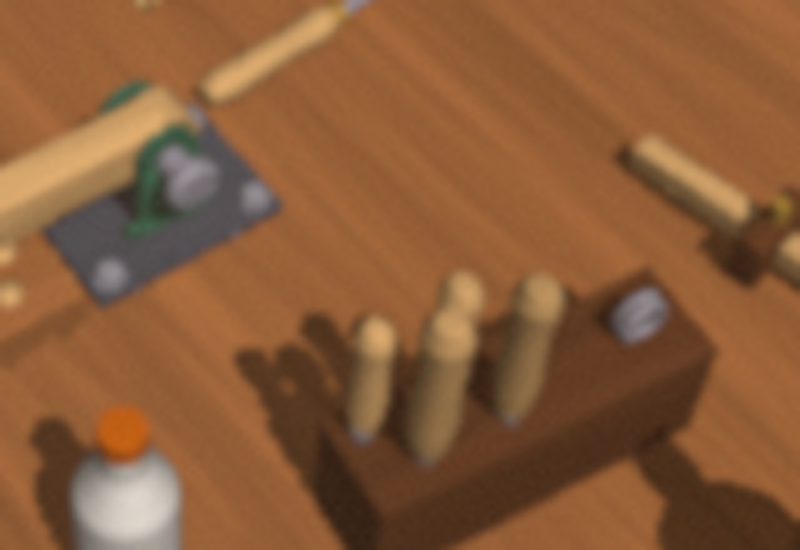

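```bash
python3 - <<'E'
from h import *
c=load('top0');P=cloud(c); im=c['image']; hsv=cv2.cvtColor(im,cv2.COLOR_RGB2HSV)
# base plate: dark bluish region
roi=np.zeros(im.shape[:2],bool); roi[140:200,220:270]=1
m=roi&(hsv[...,2]<110)&(hsv[...,0]>95)&(hsv[...,0]<140)
m2=roi&(abs(P[...,2]-.010)<.006)
print(m.sum(),m2.sum())
for u,v in [(231.5,156),(259,156),(230,192),(259.5,192)]: print('plate corner',onz(c,u,v,.01).round(4))
print('head',dep(c,230,170),onz(c,229.8,170,.09))
for v in range(140,182,6): 
  row=[ (u,P[v,u].round(3)) for u in range(225,265) if P[v,u,2]>.05]
  print(v,[(u,*p) for u,p in row[::3]])
print('coil');
for v in range(203,214,2):
  print(v,[(u,*P[v,u].round(3)) for u in range(156,172,2)])
for u,v in [(157,218),(173,219),(165,157),(180,158)]: print(P[v,u].round(3))
c=load('scene0');P=cloud(c)
for v in range(220,232,3): print(v,[(u,*P[v,u].round(3)) for u in range(250,266,2)])
for v in range(247,260,2): print(v,[(u,*P[v,u].round(3)) for u in range(340,356,2)])
E
```

```text
551 834
plate corner [0.664  0.0771 0.01  ]
plate corner [ 0.6615 -0.0234  0.01  ]
plate corner [0.5311 0.0846 0.01  ]
plate corner [ 0.5286 -0.0219  0.01  ]
head [0.59592704 0.07914173 0.09251953] [0.5964338 0.0799622 0.09     ]
140 [(241, np.float64(0.7), np.float64(0.039), np.float64(0.099)), (244, np.float64(0.702), np.float64(0.029), np.float64(0.09)), (247, np.float64(0.701), np.float64(0.018), np.float64(0.095))]
146 [(241, np.float64(0.679), np.float64(0.04), np.float64(0.095)), (244, np.float64(0.681), np.float64(0.029), np.float64(0.09)), (247, np.float64(0.68), np.float64(0.019), np.float64(0.093))]
152 [(241, np.float64(0.659), np.float64(0.04), np.float64(0.09)), (244, np.float64(0.658), np.float64(0.03), np.float64(0.094)), (247, np.float64(0.659), np.float64(0.019), np.float64(0.088))]
158 [(241, np.float64(0.637), np.float64(0.04), np.float64(0.093)), (244, np.float64(0.636), np.float64(0.03), np.float64(0.096)), (247, np.float64(0.637), np.float64(0.02), np.float64(0.093))]
164 [(238, np.float64(0.618), np.float64(0.051), np.float64(0.086)), (242, np.float64(0.615), 
[... 9193 characters left out ...]
np.float64(0.462), np.float64(0.329), np.float64(0.084)), (352, np.float64(0.46), np.float64(0.334), np.float64(0.088)), (354, np.float64(0.456), np.float64(0.337), np.float64(0.088))]
259 [(340, np.float64(0.49), np.float64(0.318), np.float64(0.086)), (342, np.float64(0.488), np.float64(0.322), np.float64(0.088)), (344, np.float64(0.481), np.float64(0.324), np.float64(0.085)), (346, np.float64(0.477), np.float64(0.328), np.float64(0.086)), (348, np.float64(0.473), np.float64(0.331), np.float64(0.087)), (350, np.float64(0.468), np.float64(0.334), np.float64(0.086)), (352, np.float64(0.463), np.float64(0.337), np.float64(0.085)), (354, np.float64(0.459), np.float64(0.341), np.float64(0.086))]
```

Request:
{"op": "arm_command", "data": {"motion": [[0.018,0.035,0.004,0,0,-5.6,-1],[0.018,0.035,0.004,0,0,-5.6,-1],[0.018,0.035,0.004,0,0,-5.6,-1],[0.018,0.035,0.004,0,0,0,-1],[0.018,0.035,0,0,0,0,-1]]}}

```text
clock: 0.57
position: [0.2703, -0.474, 0.2522]
orientation: [3.141, -0.0, -0.025]
ft_force: [0.6, -0.7, 0.6]
gripper_width: 0.0929
```

Request:
{"op": "arm_command", "data": {"motion": [[0.018,0.035,0,0,0,0,-1],[0.018,0.035,0,0,0,0,-1],[0.018,0.035,0,0,0,0,-1],[0.018,0.035,0,0,0,0,-1],[0.018,0.035,0,0,0,0,-1]]}}

```text
clock: 0.98
position: [0.3602, -0.2988, 0.2516]
orientation: [3.142, -0.0, -0.024]
ft_force: [1.4, -0.2, 0.5]
gripper_width: 0.093
```

Request:
{"op": "arm_command", "data": {"motion": [[0.018,0.035,0,0,0,0,-1],[0.018,0.035,0,0,0,0,-1],[0.018,0.035,0,0,0,0,-1],[0.018,0.035,0,0,0,0,-1],[0.018,0.035,0,0,0,0,-1]]}}

```text
clock: 1.4
position: [0.4502, -0.1236, 0.2517]
orientation: [3.141, -0.0, -0.023]
ft_force: [1.0, -0.8, -0.0]
gripper_width: 0.093
```

Request:
{"op": "arm_command", "data": {"motion": [[0.018,0.035,0,0,0,0,-1],[0.018,0.035,0,0,0,0,-1],[0.018,0.035,0,0,0,0,-1],[0.018,0.035,0,0,0,0,-1],[0.01,0.02,0,0,0,0,-1]]}}

```text
clock: 1.82
position: [0.5328, 0.0377, 0.2513]
orientation: [-3.141, 0.0, -0.022]
ft_force: [-0.7, -0.6, -0.4]
gripper_width: 0.0925
```

```bash
python3 - <<'E'
from h import *
c=shot('wrist','w1'); print(ctrl.observe())
E
```

```text
{'clock': 1.8667, 'joints': array([ 2.50824919e-02, -1.94677226e-01,  1.71872393e+00,  1.30989444e-03,
        1.61820443e+00,  1.61648033e+00]), 'dq': array([-0.07396069, -0.0298051 ,  0.02948878, -0.01074939,  0.01060736,
       -0.09797739]), 'effort': array([ -7.26786152, -49.30762053, -62.94138908,  -1.14554599,
         0.35997835,  -0.31596581]), 'position': array([0.53349253, 0.03926564, 0.25093681]), 'orientation': array([-3.14031562e+00,  7.17505765e-04, -2.05394078e-02]), 'ft_force': array([-0.72659653,  1.1171645 , -0.72534961]), 'ft_torque': array([0.06278148, 0.03458471, 0.02954759]), 'gripper_width': 0.09347457359636496}
```

View pics/w1.png

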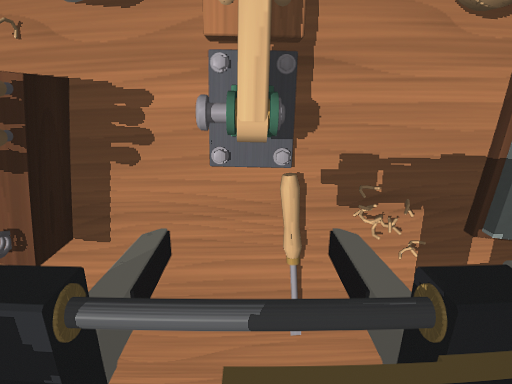

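```bash
python3 - <<'E'
from h import *
c=load('w1'); im=c['image'][:,:,::-1]
cv2.imwrite('pics/w1z.png',cv2.resize(im[40:180,180:320],None,fx=4.2,fy=4.2,interpolation=cv2.INTER_CUBIC))
P=cloud(c)
for v in [100,106,112,118,124]:
  print(v,[(u,*(P[v,u]*1000).round(0).astype(int)) for u in range(194,292,4)])
hsv=cv2.cvtColor(c['image'],cv2.COLOR_RGB2HSV)
g=((hsv[...,0]>55)&(hsv[...,0]<95)&(hsv[...,1]>80)).astype(np.uint8)
g[:,:200]=0;g[:60]=0;g[160:]=0;g[:,310:]=0
n,l,s,ce=cv2.connectedComponentsWithStats(g)
for i in range(1,n):
  if s[i,4]>15: print(s[i],ce[i],P[l==i].mean(0).round(4),P[l==i].max(0).round(4))
for u,v in [(210,51),(297,50),(210,167),(294,167)]: print(onz(c,u,v,.01).round(4))
E
```

```text
100 [(194, np.int64(613), np.int64(105), np.int64(1)), (198, np.int64(613), np.int64(86), np.int64(89)), (202, np.int64(613), np.int64(83), np.int64(87)), (206, np.int64(613), np.int64(79), np.int64(85)), (210, np.int64(613), np.int64(84), np.int64(10)), (214, np.int64(613), np.int64(80), np.int64(10)), (218, np.int64(613), np.int64(75), np.int64(11)), (222, np.int64(613), np.int64(70), np.int64(12)), (226, np.int64(613), np.int64(59), np.int64(93)), (230, np.int64(613), np.int64(55), np.int64(93)), (234, np.int64(612), np.int64(52), np.int64(92)), (238, np.int64(612), np.int64(48), np.int64(94)), (242, np.int64(612), np.int64(44), np.int64(95)), (246, np.int64(612), np.int64(40), np.int64(95)), (250, np.int64(612), np.int64(36), np.int64(96)), (254, np.int64(612), np.int64(33), np.int64(95)), (258, np.int64(612), np.int64(29), np.int64(95)), (262, np.int64(612), np.int64(25), np.int64(93)), (266, np.int64(612), np.int64(21), np.int64(95)), (270, np.int64(612), np.int64(17), np.int64(89)), (274, np.int64(612), np.int64(13), np.int64(92)), (278, np.int64(612), np.int64(10), np.int64(9
[... 4764 characters left out ...]
nt64(94)), (262, np.int64(589), np.int64(25), np.int64(94)), (266, np.int64(589), np.int64(21), np.int64(95)), (270, np.int64(589), np.int64(17), np.int64(94)), (274, np.int64(589), np.int64(14), np.int64(95)), (278, np.int64(589), np.int64(9), np.int64(89)), (282, np.int64(582), np.int64(-2), np.int64(11)), (286, np.int64(582), np.int64(-7), np.int64(12)), (290, np.int64(582), np.int64(-12), np.int64(12))]
[226  85  11  51 407] [231.00982801 110.2039312 ] [0.6031 0.055  0.0857] [0.6291 0.06   0.4008]
[268  86  11  51 403] [273.07940447 111.60049628] [0.6008 0.014  0.0869] [0.6271 0.0185 0.0989]
[0.6684 0.0816 0.01  ]
[ 0.6674 -0.0197  0.01  ]
[0.5303 0.0891 0.01  ]
[ 0.528  -0.0183  0.01  ]
```

View pics/w1z.png

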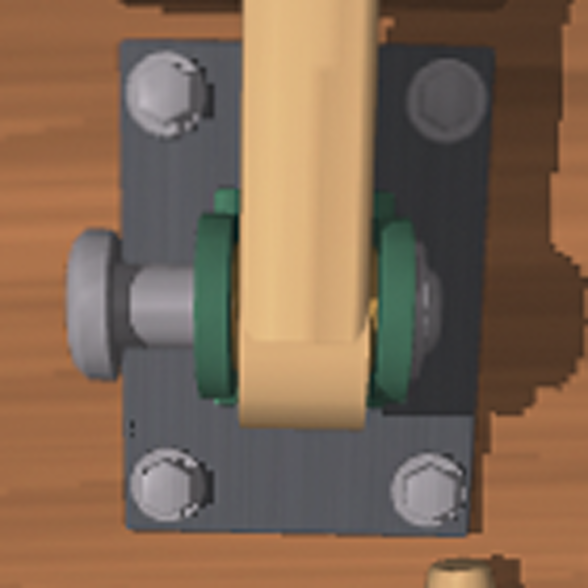

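```bash
python3 - <<'E'
from h import *
for t,rows,rng in [('w1',range(2,125,4),(225,295)),('top0',range(106,176,3),(232,258))]:
    c=load(t); P=cloud(c); hsv=cv2.cvtColor(c['image'],cv2.COLOR_RGB2HSV).astype(int)
    L=[];R=[]
    for v in rows:
        us=[u for u in range(*rng) if hsv[v,u,0]<25 and hsv[v,u,2]>165 and abs(P[v,u,2]-.094)<.012]
        if len(us)<5: continue
        L.append(onz(c,us[0]-.5,v,.094)); R.append(onz(c,us[-1]+.5,v,.094))
    L=np.array(L);R=np.array(R)
    for A in (L,R):
        p=np.polyfit(A[:,0],A[:,1],1); print(t,p, 'y@.6',np.polyval(p,.6), np.abs(np.polyval(p,A[:,0])-A[:,1]).max(), A[:,0].min(),A[:,0].max())
    w=R[:,1]-L[:,1]; print(w.round(3))
E
```

```text
w1 [-0.04051059  0.073519  ] y@.6 0.04921264504954534 0.000498520957422352 0.5918937976588523 0.6971312197661523
w1 [-0.02492384  0.03604675] y@.6 0.021092447721647763 0.002282758021283724 0.591263881129411 0.6965637485244134
[-0.027 -0.028 -0.028 -0.027 -0.027 -0.027 -0.027 -0.027 -0.027 -0.027
 -0.027 -0.027 -0.027 -0.027 -0.027 -0.027 -0.027 -0.027 -0.027 -0.027
 -0.027 -0.027 -0.026 -0.027 -0.027 -0.028 -0.028 -0.028 -0.031 -0.03
 -0.03 ]
top0 [-0.04766352  0.07367698] y@.6 0.04507886374553674 0.0017645575149225143 0.5773211605439765 0.825573878040653
top0 [-0.04226933  0.04226936] y@.6 0.01690776052890976 0.0022306514652350416 0.5765714749054495 0.8248352440695714
[-0.028 -0.028 -0.028 -0.028 -0.028 -0.025 -0.025 -0.025 -0.028 -0.028
 -0.028 -0.028 -0.028 -0.028 -0.028 -0.028 -0.028 -0.028 -0.028 -0.024
 -0.028 -0.028 -0.031 -0.031]
```

Request:
{"op": "arm_command", "data": {"motion": [[0.0225,0.034,0,0,0,-1.2,1],[0.0225,0.034,0,0,0,0,1],[0.0225,0.034,0,0,0,0,1],[0,0,-0.025,0,0,0,1],[0,0,-0.03,0,0,0,1]], "grip_force": 20}}

```text
clock: 2.28
position: [0.6007, 0.1383, 0.1971]
orientation: [-3.141, -0.002, -0.042]
ft_force: [0.2, -0.5, -0.5]
gripper_width: 0.0643
```

Request:
{"op": "arm_command", "data": {"motion": [[0,0,-0.03,0,0,0,1],[0,0,-0.03,0,0,0,1],[0,0,-0.03,0,0,0,1],[0,0,-0.03,0,0,0,1],[0,0,0,0,0,0,1]]}}

```text
clock: 2.7
position: [0.5966, 0.1358, 0.0703]
orientation: [3.14, 0.008, -0.044]
ft_force: [0.0, -1.1, -1.0]
gripper_width: 0.0311
```

```bash
python3 - <<'E'
from h import *
c=shot('wrist','w2'); s=ctrl.observe(); print(s['position'],s['orientation'],s['ft_force'],s['gripper_width'])
shot('scene','s2')
E
```

```text
[0.59781479 0.13602557 0.07391503] [ 3.14038268  0.00519992 -0.04442505] [0.1021709  0.16119245 0.67573562] 0.026795313396030532
```

View pics/w2.png

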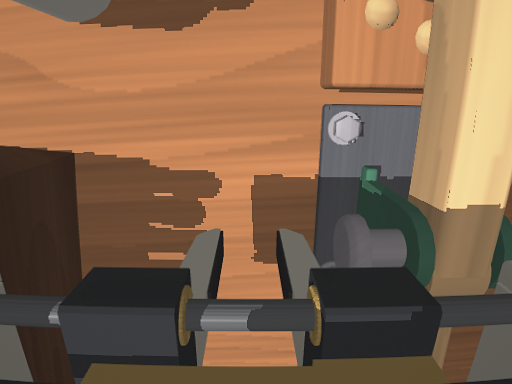

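Request:
{"op": "arm_command", "data": {"motion": [[0.002,-0.003,0,0,0,0,1],[0,-0.003,0,0,0,0,1],[0,-0.003,0,0,0,0,1],[0,-0.003,0,0,0,0,1],[0,-0.003,0,0,0,0,1]]}}

```text
clock: 3.22
position: [0.6017, 0.121, 0.0775]
orientation: [-3.141, -0.001, -0.045]
ft_force: [-0.3, 0.2, 0.1]
gripper_width: 0.0005
```

Request:
{"op": "arm_command", "data": {"motion": [[0,-0.003,0,0,0,0,1],[0,-0.003,0,0,0,0,1],[0,-0.003,0,0,0,0,1],[0,-0.003,0,0,0,0,1],[0,-0.003,0,0,0,0,1]]}}

```text
clock: 3.63
position: [0.6014, 0.1061, 0.0766]
orientation: [3.142, 0.0, -0.044]
ft_force: [-0.2, -0.3, 0.4]
gripper_width: 0.0006
```

Request:
{"op": "arm_command", "data": {"motion": [[0,-0.003,0,0,0,0,1],[0,-0.003,0,0,0,0,1],[0,-0.003,0,0,0,0,1]]}}

```text
clock: 3.88
position: [0.6012, 0.0974, 0.0766]
orientation: [-3.141, 0.001, -0.044]
ft_force: [-2.7, 3.1, 1.4]
gripper_width: 0.0001
```

Request:
{"op": "arm_command", "data": {"motion": [[0,-0.002,0,0,0,0,1],[0,-0.002,0,0,0,0,1],[0,-0.002,0,0,0,0,1]]}}

```text
clock: 4.13
position: [0.6013, 0.0913, 0.0766]
orientation: [-3.141, 0.0, -0.044]
ft_force: [-2.3, 4.3, 0.5]
gripper_width: 0.0005
```

Request:
{"op": "arm_command", "data": {"motion": [[0,-0.002,0,0,0,0,1],[0,-0.002,0,0,0,0,1]]}}

```text
clock: 4.3
position: [0.6014, 0.0873, 0.0766]
orientation: [-3.142, 0.0, -0.044]
ft_force: [-2.3, 3.5, 0.4]
gripper_width: 0.0003
```

Request:
{"op": "arm_command", "data": {"motion": [[0,-0.002,0,0,0,0,1],[0,-0.002,0,0,0,0,1]]}}

```text
clock: 4.47
position: [0.6013, 0.0845, 0.0767]
orientation: [-3.139, 0.0, -0.044]
ft_force: [-1.3, 27.6, -0.8]
gripper_width: 0.0004
```

Request:
{"op": "arm_command", "data": {"motion": [[0,-0.002,0,0,0,0,1]]}}

```text
clock: 4.55
position: [0.6013, 0.0844, 0.0768]
orientation: [-3.135, 0.0, -0.044]
ft_force: [-2.1, 44.4, -0.9]
gripper_width: 0.0006
```

The pin is home: the force jumped at TCP y = 0.0845. I'll back off and look at the hole in the far end.

Request:
{"op": "arm_command", "data": {"motion": [[0,0.012,0,0,0,0,1],[0,0.006,0.03,0,0,0,1],[-0.005,0,0.04,0,0,0,1],[-0.02,-0.022,0.025,0,0,0,1],[-0.022,-0.034,0,0,0,0,1]]}}

```text
clock: 4.97
position: [0.5561, 0.0442, 0.1775]
orientation: [-3.141, -0.008, -0.042]
ft_force: [1.2, -1.3, 1.3]
gripper_width: 0.0006
```

Request:
{"op": "arm_command", "data": {"motion": [[-0.02,-0.034,0,0,0,0,1],[0,-0.034,0,0,0,0,1],[0,0,-0.02,0,0,0,1],[0,0,0,0,0,0,1]]}}

```text
clock: 5.3
position: [0.5334, -0.0264, 0.1494]
orientation: [3.141, 0.002, -0.047]
ft_force: [-0.3, -0.3, -1.8]
gripper_width: 0.0006
```

```bash
python3 - <<'E'
from h import *
c=shot('wrist','w3'); s=ctrl.observe(); print(s['clock'],s['position'],s['orientation'],s['ft_force'],s['gripper_width'])
E
```

```text
5.35 [ 0.53373993 -0.02534589  0.15053088] [ 3.14123410e+00  1.87181572e-03 -4.59764822e-02] [-0.1003253   0.10759756 -0.51953553] 0.0005349675591320173
```

View pics/w3.png

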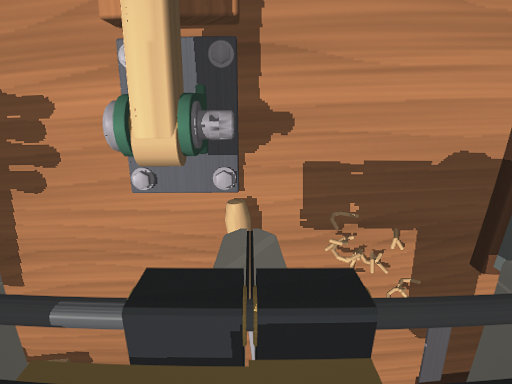

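```bash
python3 - <<'E'
from h import *
c=load('w3'); im=c['image'][:,:,::-1]
cv2.imwrite('pics/w3z.png',cv2.resize(im[85:165,100:250],None,fx=5,fy=5,interpolation=cv2.INTER_CUBIC))
P=cloud(c); Vi=np.linalg.inv(c['view']); print(Vi[:3,3],-Vi[:3,2])
for v in range(104,146,3):
  print(v,[(u,*(P[v,u]*1000).round(0).astype(int).tolist()) for u in range(198,240,3)])
E
```

```text
[ 0.61440493 -0.02940048  0.29886791] [-0.29137786  0.01321083 -0.95651681]
104 [(198, 612, 6, 75), (201, 612, 9, 41), (204, 611, 9, 25), (207, 611, 9, 11), (210, 611, 6, 10), (213, 611, 3, 10), (216, 611, 1, 9), (219, 610, -2, 11), (222, 610, -5, 12), (225, 610, -7, 11), (228, 610, -10, 11), (231, 610, -13, 12), (234, 610, -15, 10), (237, 610, -18, 10)]
107 [(198, 610, 6, 76), (201, 609, 9, 42), (204, 609, 9, 25), (207, 608, 9, 11), (210, 608, 6, 9), (213, 608, 3, 10), (216, 608, 1, 11), (219, 608, -2, 10), (222, 608, -5, 10), (225, 608, -7, 11), (228, 607, -10, 11), (231, 607, -13, 10), (234, 607, -15, 11), (237, 607, -18, 8)]
110 [(198, 608, 6, 77), (201, 607, 10, 43), (204, 606, 9, 27), (207, 606, 9, 10), (210, 606, 6, 12), (213, 606, 4, 11), (216, 605, 1, 10), (219, 607, -8, 77), (222, 607, -10, 78), (225, 607, -12, 78), (228, 607, -14, 77), (231, 607, -16, 78), (234, 605, -15, 9), (237, 604, -18, 10)]
113 [(198, 606, 6, 80), (201, 606, 4, 80), (204, 606, 2, 81), (207, 606, 0, 83), (210, 606, -2, 79), (213, 606, -4, 80), (216, 606, -6, 79), (219, 605, -8, 81), (222, 605, -10, 82
[... 2267 characters left out ...]
, -7, 82), (222, 589, -9, 81), (225, 589, -11, 81), (228, 589, -13, 81), (231, 589, -15, 80), (234, 580, -14, 10), (237, 580, -16, 9)]
140 [(198, 588, 7, 84), (201, 586, 7, 70), (204, 582, 11, 34), (207, 580, 11, 16), (210, 579, 8, 11), (213, 579, 6, 11), (216, 578, 3, 9), (219, 578, 0, 11), (222, 614, -29, 299), (225, 578, -5, 11), (228, 578, -8, 10), (231, 578, -11, 12), (234, 578, -14, 10), (237, 577, -16, 9)]
143 [(198, 586, 7, 84), (201, 614, -29, 299), (204, 580, 10, 35), (207, 577, 11, 16), (210, 576, 9, 10), (213, 576, 6, 11), (216, 576, 3, 10), (219, 575, 1, 9), (222, 576, -2, 11), (225, 575, -5, 10), (228, 575, -8, 11), (231, 575, -11, 11), (234, 575, -13, 11), (237, 575, -16, 10)]
```

View pics/w3z.png

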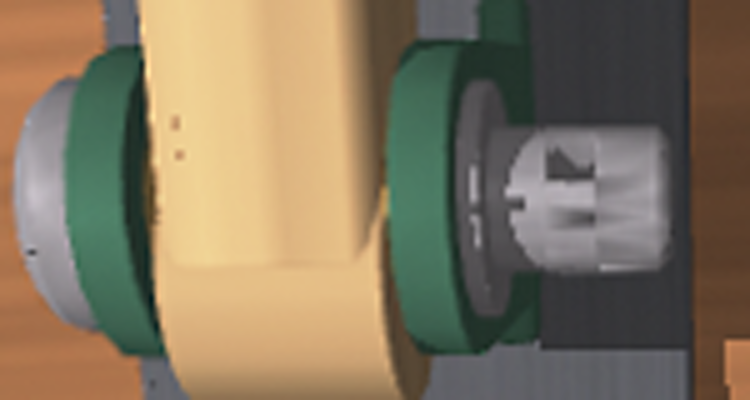

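The pin's far end is at about (233,125), and the hole mouth is at rows 114–121, columns 209–219. So the hole leans towards +x by about 0.6 rad. Next I'll look at the clip.

```bash
python3 - <<'E'
from h import *
c=load('top0');P=cloud(c)
m=(P[...,1]>.36)&(P[...,1]<.6)&(P[...,0]>.38)&(P[...,0]<.62)&(P[...,2]>.03)
print('mallet',P[m].min(0),P[m].max(0))
# rack edges: top at z .085
c=load('scene0');Q=cloud(c)
m=(abs(Q[...,2]-.087)<.006)&(Q[...,0]>.38)&(Q[...,0]<.72)&(Q[...,1]>.2)&(Q[...,1]<.4)
r=cv2.minAreaRect((Q[m][:,:2]*1000).astype(np.float32)); print('rack sc',r)
m=(abs(P[...,2]-.085)<.006)&(P[...,0]>.38)&(P[...,0]<.72)&(P[...,1]>.2)&(P[...,1]<.4)
r=cv2.minAreaRect((P[m][:,:2]*1000).astype(np.float32)); print('rack top',r)
E
```

```text
mallet [0.44041438 0.4518223  0.03303485] [0.52978546 0.5408148  0.24440457]
rack sc ((541.7655029296875, 308.27398681640625), (65.47523498535156, 219.3524627685547), 81.55994415283203)
rack top ((542.9002685546875, 306.2130126953125), (67.36804962158203, 221.60157775878906), 81.17743682861328)
```

Request:
{"op": "arm_command", "data": {"motion": [[-0.008,0.01,0.035,0,0,0,-0.7],[-0.0134,0.0345,0.015,0,0,-2.5,-0.7],[-0.0134,0.0345,0.015,0,0,-2.5,-0.7],[-0.0134,0.0345,0.015,0,0,0,-0.7],[-0.0134,0.0345,0.015,0,0,0,-0.7]]}}

```text
clock: 5.77
position: [0.4719, 0.1254, 0.2484]
orientation: [-3.142, -0.001, -0.132]
ft_force: [0.3, 0.4, 0.1]
gripper_width: 0.0294
```

Request:
{"op": "arm_command", "data": {"motion": [[-0.0134,0.0345,0,0,0,0,-0.7],[-0.0134,0.0345,0,0,0,0,-0.7],[-0.0134,0.0345,0,0,0,0,-0.7],[-0.0134,0.0345,0,0,0,0,-0.7],[-0.0134,0.0345,0,0,0,0,-0.7]]}}

```text
clock: 6.18
position: [0.4044, 0.2983, 0.2477]
orientation: [-3.141, -0.001, -0.13]
ft_force: [1.2, 1.1, 0.2]
gripper_width: 0.0624
```

```bash
python3 - <<'E'
from h import *
c=shot('wrist','w4'); s=ctrl.observe(); print(s['clock'],s['position'],s['orientation'],s['ft_force'],s['gripper_width'])
E
```

```text
6.2333 [0.40247262 0.30266006 0.24748178] [-3.13964909e+00  5.44354488e-04 -1.27768138e-01] [-2.00535068  1.60014302 -1.26392201] 0.06665244338797328
```

View pics/w4.png

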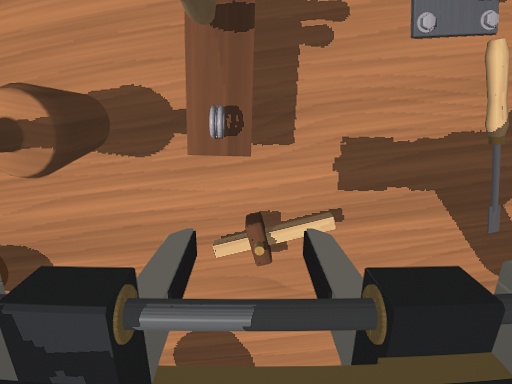

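```bash
python3 - <<'E'
from h import *
c=load('w4'); im=c['image'][:,:,::-1]
cv2.imwrite('pics/w4z.png',cv2.resize(im[90:165,175:265],None,fx=8,fy=8,interpolation=cv2.INTER_CUBIC))
P=cloud(c)
m=(P[...,2]>.094)&(P[...,0]>.42)&(P[...,0]<.51)&(P[...,1]>.29)&(P[...,1]<.35)&(P[...,2]<.13)
q=P[m];print(len(q),q.min(0),q.max(0),q.mean(0), np.median(q,0))
v,u=np.nonzero(m);print(u.min(),u.max(),v.min(),v.max())
r=cv2.minAreaRect(np.stack([u,v],1).astype(np.float32)); print(r)
(cu,cv_)=r[0]
print(onz(c,cu,cv_,.107))
m=(abs(P[...,2]-.085)<.006)&(P[...,0]<.5)&(P[...,1]>.2)&(P[...,1]<.4)
q=P[m]; e=[(x,q[abs(q[:,0]-x)<.003][:,1].min(),q[abs(q[:,0]-x)<.003][:,1].max()) for x in np.arange(.435,.495,.01)]; print(np.round(e,4))
E
```

```text
395 [0.45362485 0.31349227 0.09402588] [0.48266975 0.32892834 0.11697903] [0.46853239 0.32098642 0.11061164] [0.46877712 0.32101981 0.11260338]
209 223 106 137
((216.0, 121.5), (31.0, 14.0), 90.0)
[0.46861435 0.32142625 0.107     ]
[[0.435  0.2942 0.3449]
 [0.445  0.2918 0.3573]
 [0.455  0.2905 0.3558]
 [0.465  0.2893 0.3539]
 [0.475  0.288  0.3528]
 [0.485  0.2857 0.3512]]
```

View pics/w4z.png

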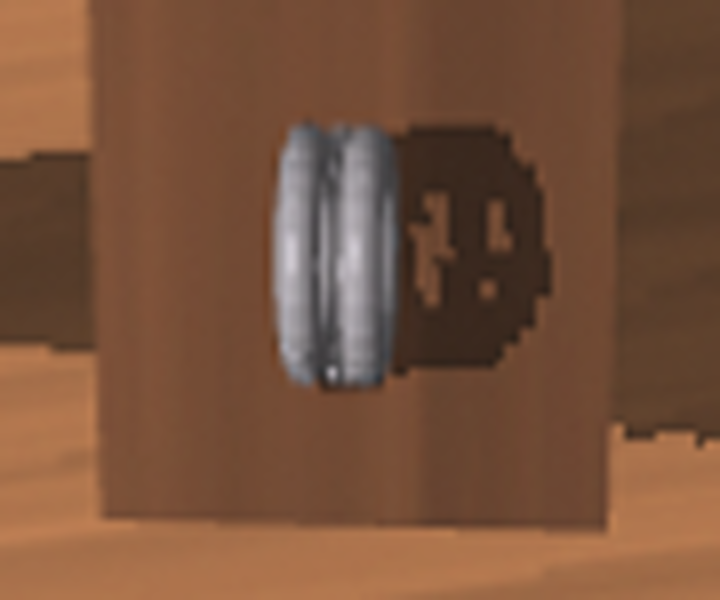

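The coil is at (217,121) in the picture, which puts its centre at (0.468, 0.321, 0.1015) with a rack yaw of about −0.15. I'll turn the tool half round so the camera ends up on the straight-leg side.

Request:
{"op": "arm_command", "data": {"motion": [[0.0026,0.0006,0,0,0,7.15,-0.5],[0.0026,0.0006,0,0,0,7.15,-0.5],[0.0026,0.0006,0,0,0,7.15,-0.5],[0.0026,0.0006,0,0,0,7.15,-0.5],[0.0026,0.0006,0,0,0,7.15,-0.5]]}}

```text
clock: 6.65
position: [0.4186, 0.2998, 0.2474]
orientation: [3.141, -0.0, 0.5]
ft_force: [0.8, -0.7, 0.1]
gripper_width: 0.0697
```

Request:
{"op": "arm_command", "data": {"motion": [[0.0026,0.0006,0,0,0,7.15,-0.5],[0.0026,0.0006,0,0,0,7.15,-0.5],[0.0026,0.0006,0,0,0,7.15,-0.5],[0.0026,0.0006,0,0,0,7.15,-0.5],[0.0026,0.0006,0,0,0,7.15,-0.5]]}}

```text
clock: 7.07
position: [0.4317, 0.3027, 0.2474]
orientation: [3.141, -0.0, 1.124]
ft_force: [0.6, -0.0, -0.1]
gripper_width: 0.0702
```

Request:
{"op": "arm_command", "data": {"motion": [[0.0026,0.0006,0,0,0,7.15,-0.5],[0.0026,0.0006,0,0,0,7.15,-0.5],[0.0026,0.0006,0,0,0,7.15,-0.5],[0.0026,0.0006,0,0,0,7.15,-0.5],[0.0026,0.0006,0,0,0,7.15,-0.5]]}}

```text
clock: 7.48
position: [0.4447, 0.3057, 0.2474]
orientation: [3.141, 0.0, 1.748]
ft_force: [0.5, -0.6, -0.2]
gripper_width: 0.0697
```

Request:
{"op": "arm_command", "data": {"motion": [[0.0026,0.0006,0,0,0,7.15,-0.5],[0.0026,0.0006,0,0,0,7.15,-0.5],[0.0026,0.0006,0,0,0,7.15,-0.5],[0.0026,0.0006,0,0,0,7.15,-0.5],[0.0026,0.0006,0,0,0,7.15,-0.5]]}}

```text
clock: 7.9
position: [0.4577, 0.3088, 0.2474]
orientation: [3.141, 0.0, 2.372]
ft_force: [0.4, 0.6, 0.3]
gripper_width: 0.0696
```

Request:
{"op": "arm_command", "data": {"motion": [[0.0026,0.0006,0,0,0,7.15,-0.5],[0.0026,0.0006,0,0,0,7.15,-0.5],[0.0026,0.0006,0,0,0,7.15,-0.5],[0.0026,0.0006,0,0,0,7.15,-0.5],[0.0026,0.0006,0,0,0,7.15,-0.5]]}}

```text
clock: 8.32
position: [0.4707, 0.3118, 0.2474]
orientation: [-3.142, 0.0, 2.996]
ft_force: [-0.6, -0.5, 0.5]
gripper_width: 0.0699
```

```bash
python3 - <<'E'
from h import *
c=shot('wrist','w5'); s=ctrl.observe(); print(s['clock'],s['position'],s['orientation'],s['ft_force'],s['gripper_width'],s['joints'])
E
```

```text
8.3667 [0.47098279 0.31177812 0.24727855] [-3.14150618e+00  4.02930402e-04  3.00576727e+00] [-0.43686921  0.13886829 -0.01288566] 0.06966597710789887 [ 5.39746130e-01 -1.27519974e-01  1.66538435e+00 -3.19621752e-04
  1.60346793e+00 -8.95235276e-01]
```

View pics/w5.png

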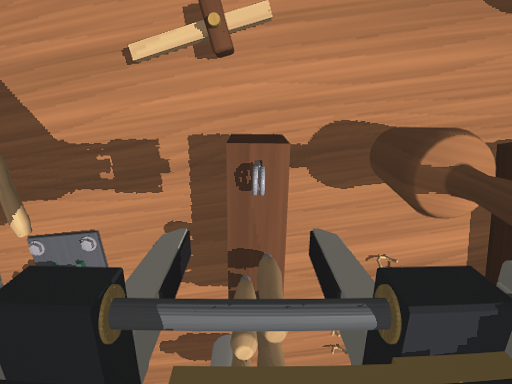

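```bash
python3 - <<'E'
from h import *
c=load('w5'); P=cloud(c)
m=(P[...,2]>.094)&(P[...,0]>.42)&(P[...,0]<.51)&(P[...,1]>.29)&(P[...,1]<.35)&(P[...,2]<.13)
q=P[m];print(len(q),q.min(0),q.max(0), np.median(q,0))
v,u=np.nonzero(m); r=cv2.minAreaRect(np.stack([u,v],1).astype(np.float32)); print(r,onz(c,*r[0],.107))
c4=load('w4'); print(tri(ray(c4,216,121.5),ray(c,*r[0])))
m=(abs(P[...,2]-.085)<.006)&(P[...,0]<.51)&(P[...,1]>.2)&(P[...,1]<.4)
q=P[m]; e=[(x,q[abs(q[:,0]-x)<.003][:,1].min(),q[abs(q[:,0]-x)<.003][:,1].max()) for x in np.arange(.445,.505,.01)]; e=np.array(e);print(np.round(e,4),np.polyfit(e[:,0],e[:,1],1),np.polyfit(e[:,0],e[:,2],1))
E
```

```text
331 [0.45288846 0.31370287 0.09442043] [0.48159849 0.32890095 0.1162383 ] [0.4649537  0.32137142 0.11253581]
((258.0, 180.0), (30.0, 12.0), 90.0) [0.4661368  0.32146519 0.107     ]
(array([0.46808672, 0.32180042, 0.10014842]), np.float64(0.0008639243626364458))
[[0.445  0.292  0.3567]
 [0.455  0.2912 0.3554]
 [0.465  0.2896 0.3544]
 [0.475  0.288  0.3522]
 [0.485  0.2863 0.3511]
 [0.495  0.2847 0.3489]] [-0.15046196  0.35933762] [-0.15359018  0.42531644]
```

Request:
{"op": "arm_command", "data": {"motion": [[-0.0035,0.0097,-0.01,0,0,-0.9,-0.5],[0,0,-0.035,0,0,0,-0.5],[0,0,-0.035,0,0,0,-0.5],[0,0,-0.03,0,0,0,-0.5],[0,0,-0.015,0,0,0,-0.5]]}}

```text
clock: 8.78
position: [0.4659, 0.3206, 0.1182]
orientation: [-3.139, -0.003, 2.97]
ft_force: [0.1, 0.3, -0.5]
gripper_width: 0.07
```

Request:
{"op": "arm_command", "data": {"motion": [[0,0,-0.008,0,0,0,-0.5],[0,0,-0.005,0,0,0,-0.5],[0,0,0,0,0,0,-0.5]]}}

```text
clock: 9.03
position: [0.4673, 0.321, 0.1088]
orientation: [-3.142, -0.0, 2.972]
ft_force: [0.9, -0.0, -0.0]
gripper_width: 0.0696
```

```bash
python3 - <<'E'
from h import *
c=shot('wrist','w6'); s=ctrl.observe(); print(s['clock'],s['position'],s['orientation'],s['ft_force'],s['gripper_width'],s['joints'])
E
```

```text
9.0833 [0.467578   0.32104313 0.1096551 ] [3.14101772e+00 7.57426750e-04 2.97178299e+00] [0.49278632 0.9002563  0.31464342] 0.07013363309072772 [ 5.56744736e-01 -5.64141378e-02  1.82475225e+00 -7.48827038e-05
  1.37230646e+00 -8.44227417e-01]
```

View pics/w6.png

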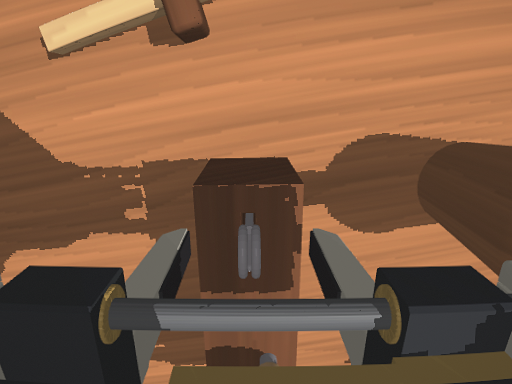

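The coil sits midway between the fingers, spanning rows 222–278 at column 249. I'll lower slightly and close.

Request:
{"op": "arm_command", "data": {"motion": [[0,0.0004,-0.0035,0,0,1.0,-0.5],[0,0,0,0,0,0,1],[0,0,0,0,0,0,1],[0,0,0,0,0,0,1],[0,0,0,0,0,0,1]], "grip_force": 40}}

```text
clock: 9.5
position: [0.4674, 0.321, 0.1055]
orientation: [3.141, 0.0, 2.99]
ft_force: [0.3, -0.7, 0.3]
gripper_width: 0.0478
```

Request:
{"op": "arm_command", "data": {"motion": [[0,0,0,0,0,0,1],[0,0,0,0,0,0,1],[0,0,0,0,0,0,1],[0,0,0,0,0,0,1],[0,0,0,0,0,0,1]], "grip_force": 55}}

```text
clock: 9.92
position: [0.4673, 0.321, 0.1051]
orientation: [-3.142, -0.0, 2.99]
ft_force: [-0.1, -0.3, 0.7]
gripper_width: 0.0143
```

Request:
{"op": "arm_command", "data": {"motion": [[0,0,0,0,0,0,1],[0,0,0,0,0,0,1],[0,0,0,0,0,0,1]]}}

```text
clock: 10.17
position: [0.4673, 0.321, 0.1052]
orientation: [-3.142, 0.0, 2.99]
ft_force: [-0.5, -0.2, 0.2]
gripper_width: 0.0119
```

Request:
{"op": "arm_command", "data": {"motion": [[0,0,0.01,0,0,0,1],[0,0,0.02,0,0,0,1],[0,0,0.03,0,0,0,1],[0,0,0.03,0,0,0,1],[0,0,0.025,0,0,0,1]]}}

```text
clock: 10.58
position: [0.4673, 0.321, 0.2231]
orientation: [3.141, 0.001, 2.99]
ft_force: [0.6, 0.4, -0.1]
gripper_width: 0.0116
```

Request:
{"op": "arm_command", "data": {"motion": [[0,0,0.02,0,0,0,1],[0,0,0,0,0,0,1],[0,0,0,0,0,0,1]]}}

```text
clock: 10.83
position: [0.4675, 0.3212, 0.2415]
orientation: [3.14, 0.002, 2.99]
ft_force: [0.3, -0.1, -0.4]
gripper_width: 0.0116
```

```bash
python3 - <<'E'
from h import *
c=shot('wrist','w7');shot('scene','s7'); s=ctrl.observe(); print(s['clock'],s['position'],s['orientation'],s['ft_force'],s['gripper_width'],s['joints'])
E
```

```text
10.9333 [0.46702614 0.32082011 0.23921822] [-3.14077963e+00 -9.15595765e-04  2.98987211e+00] [-0.240193   -0.32306435 -0.82958581] 0.011532503031362228 [ 5.56899240e-01 -1.20765362e-01  1.67220230e+00 -2.14418192e-05
  1.59137999e+00 -8.62177348e-01]
```

View pics/w7.png

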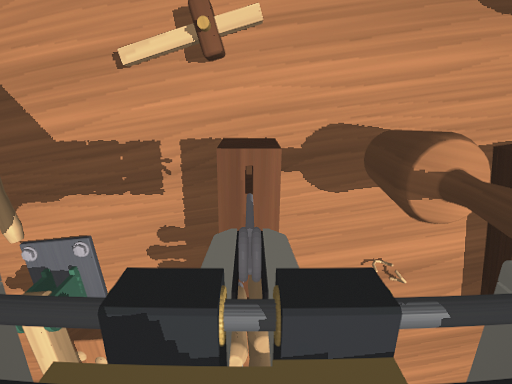

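View pics/s7.png

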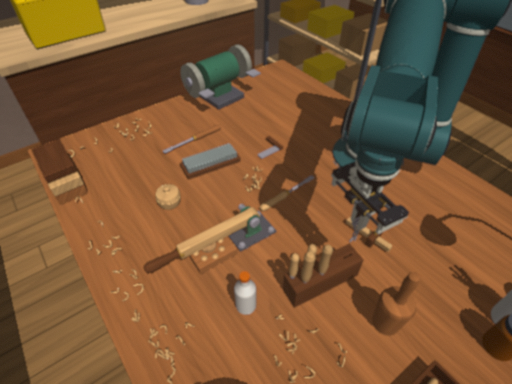

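```bash
cat >> h.py <<'E'
from scipy.spatial.transform import Rotation as Ro
def pose():
    s=ctrl.observe(); return np.array(s['position']),Ro.from_euler('xyz',s['orientation']).as_matrix()
E
python3 - <<'E'
from h import *
c=load('w7'); p=np.array([.4670,.3208,.2392]); R=Ro.from_euler('xyz',[-3.1408,-.0009,2.98987]).as_matrix()
print(R.round(3))
for dz in (.0842,): print(proj(c,p+R@np.array([.0125,0,dz])))
P=cloud(c)
for v in range(186,232,3): print(v,[(u,*(R.T@(P[v,u]-p)*1000).round(1)) for u in range(245,255,2)])
im=c['image'][:,:,::-1]; cv2.imwrite('pics/w7z.png',cv2.resize(im[160:260,200:300],None,fx=6,fy=6,interpolation=cv2.INTER_CUBIC))
E
```

```text
[[-0.989  0.151 -0.001]
 [ 0.151  0.989 -0.001]
 [ 0.001 -0.001 -1.   ]]
[247.73859436 188.28819282]
186 [(245, np.float64(-9.3), np.float64(-3.2), np.float64(168.1)), (247, np.float64(-13.0), np.float64(-1.1), np.float64(181.5)), (249, np.float64(-13.2), np.float64(1.1), np.float64(181.9)), (251, np.float64(-12.7), np.float64(3.3), np.float64(180.3)), (253, np.float64(-5.3), np.float64(5.1), np.float64(154.1))]
189 [(245, np.float64(-12.5), np.float64(-3.2), np.float64(167.9)), (247, np.float64(-12.8), np.float64(-1.1), np.float64(168.9)), (249, np.float64(-13.4), np.float64(1.1), np.float64(170.7)), (251, np.float64(-12.5), np.float64(3.2), np.float64(167.6)), (253, np.float64(-8.4), np.float64(5.1), np.float64(153.7))]
192 [(245, np.float64(-12.8), np.float64(-3.1), np.float64(157.6)), (247, np.float64(-13.2), np.float64(-1.0), np.float64(159.1)), (249, np.float64(-12.9), np.float64(1.1), np.float64(158.0)), (251, np.float64(-13.1), np.float64(3.1), np.float64(158.7)), (253, np.float64(-11.4), np.float64(5.1), np.float64(153.0))]
195 [(245, np.float64(-14.8), np.float64(-3.0), np.
[... 3253 characters left out ...]
, np.float64(2.0), np.float64(8.9)), (253, np.float64(12.5), np.float64(3.2), np.float64(10.3))]
228 [(245, np.float64(12.9), np.float64(-1.3), np.float64(5.1)), (247, np.float64(13.5), np.float64(-0.2), np.float64(3.7)), (249, np.float64(13.8), np.float64(0.9), np.float64(3.2)), (251, np.float64(13.4), np.float64(2.0), np.float64(4.0)), (253, np.float64(12.9), np.float64(3.1), np.float64(5.2))]
231 [(245, np.float64(13.0), np.float64(-1.2), np.float64(0.8)), (247, np.float64(12.3), np.float64(-0.2), np.float64(2.5)), (249, np.float64(12.1), np.float64(0.9), np.float64(2.9)), (251, np.float64(11.9), np.float64(2.0), np.float64(3.4)), (253, np.float64(12.9), np.float64(3.0), np.float64(1.1))]
```

View pics/w7z.png

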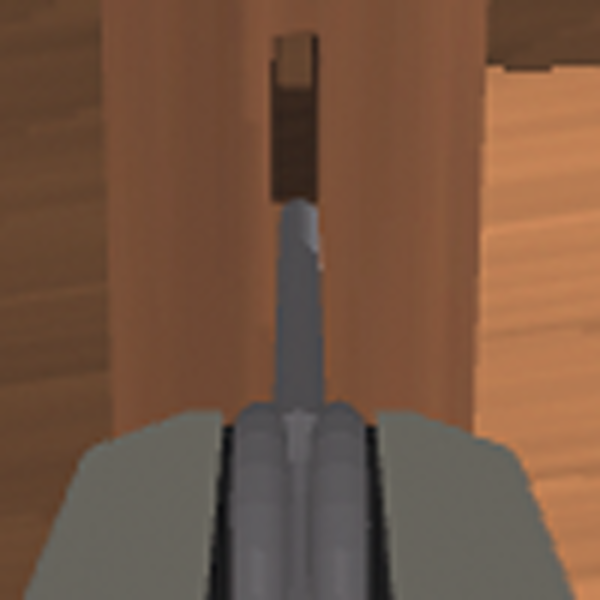

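```bash
python3 - <<'E'
from h import *
c=load('w3'); P=cloud(c)
for v in range(107,142): print(v,(P[v,207:222:2,2]*1000).round(0).astype(int),(P[v,226,[0,2]]*1000).round(1), (P[v,213,[0]]*1000).round(1),c['image'][v,207:222:2,0])
u0=225
def tang(v): # ray in xz plane
    o,d=ray(c,u0,v); return o[[0,2]],d[[0,2]]/np.linalg.norm(d[[0,2]])
# fit circle center r=10 to depth points
q=P[111:138,222:231].reshape(-1,3)
from scipy.optimize import least_squares
f=lambda a: np.hypot(q[:,0]-a[0],q[:,2]-a[1])-.010
r=least_squares(f,[.598,.075],loss='soft_l1',f_scale=.001); print(r.x)
ax=r.x
for v in (109,109.5,110,137.5,138,138.5):
    o,d=tang(v); w=ax-o; print(v,'perp dist',(w[0]*d[1]-w[1]*d[0])*1000)
for v in (113.5,114.5,115,120,121,121.5):
    o,d=ray(c,213,v); o=o[[0,2]];d=d[[0,2]]; w=o-ax; a=d@d;b=2*w@d;cc=w@w-1e-4; t=(-b-np.sqrt(b*b-4*a*cc))/(2*a); h=w+t*d; print(v,'lean',np.arctan2(h[0],h[1]))
E
```

```text
107 [11 10  9 10 11 11 10 11] [607.5  10.4] [608.1] [52 54 54 54 55 52 55 54]
108 [11 11 11 10 10 12 12 11] [606.7  10.5] [607.3] [52 53 54 53 54 51 53 53]
109 [10 10 10 11 11 11 10 11] [605.8   9.9] [606.4] [52 54 53 53 53 51 52 53]
110 [10 11 10 11 10 78 77 78] [607.1  77.7] [605.5] [73 82 82 85 83 81 83 84]
111 [79 79 78 78 79 80 80 80] [606.6  80.7] [606.9] [101 108 111 114 114 116 113 108]
112 [79 80 80 80 80 78 81 82] [605.9  81.6] [606.3] [122 121 125 129 131 134 134 124]
113 [83 79 79 80 78 79 81 80] [605.3  81. ] [605.7] [136 126 132 133 136 140 150 137]
114 [82 79 79 79 78 78 82 82] [604.6  82.2] [604.9] [141 121 107 132 133 137 157 140]
115 [83 78 77 78 77 77 82 83] [604.   82.5] [604.2] [145 103  76 130 131 135 151 142]
116 [83 77 77 76 76 77 83 84] [603.4  84. ] [603.5] [150  89  75 101 130 133 149 146]
117 [84 78 77 76 77 75 85 83] [602.7  83.8] [602.8] [153  91  77  75 128 136 152 151]
118 [84 78 75 74 76 75 84 86] [602.2  85. ] [602.] [155  93  77  76  99 104 156 157]
119 [85 78 75 74 74 75 85 84] [601.6  86. ] [601.3] [156  95  75  76  73  74 163 156]
120 [84 78 73 7
[... 1558 characters left out ...]
 80 79 81] [588.1  79.1] [588.6] [ 81 102 100  96 103 103 101 151]
139 [15 10 10  9 12 10 11 10] [579.1  11.6] [579.4] [47 66 70 83 81 78 76 88]
140 [16 10  9 11 11 11 11 11] [578.1  10.5] [578.8] [32 54 54 59 57 54 55 52]
141 [16 10  9 10 10 11 10  9] [577.2  10.9] [577.7] [32 55 53 54 53 51 53 53]
[0.597344   0.07566732]
109 perp dist 10.433450712601218
109.5 perp dist 10.095099634599766
110 perp dist 9.756506399763955
137.5 perp dist -9.18612357662571
138 perp dist -9.535332083191815
138.5 perp dist -9.88467347777874
113.5 lean 0.9360081613767325
114.5 lean 0.8365675084904912
115 lean 0.7906698974260118
120 lean 0.4034994019074142
121 lean 0.3345150901303836
121.5 lean 0.30054988246410214
```

```bash
python3 - <<'E'
from h import *
c=load('w7'); p=np.array([.4670,.3208,.2392]); R=Ro.from_euler('xyz',[-3.1408,-.0009,2.98987]).as_matrix()
P=cloud(c)
for u in (225,232,268,275):
  print(u,[tuple((R.T@(P[v,u]-p)*1000).round(1)) for v in range(226,262,4)])
print(proj(c,p+R@[.0075,.012,.017]),proj(c,p+R@[.0075,-.012,.017]),proj(c,p+R@[.015,0,.0842]),proj(c,p+R@[.0125,0,.0842]))
E
```

```text
225 [(np.float64(-49.2), np.float64(-24.3), np.float64(153.7)), (np.float64(-54.0), np.float64(-24.5), np.float64(154.2)), (np.float64(8.7), np.float64(-12.4), np.float64(6.5)), (np.float64(8.3), np.float64(-12.0), np.float64(2.1)), (np.float64(9.0), np.float64(-11.6), np.float64(-4.2)), (np.float64(9.4), np.float64(-11.2), np.float64(-9.5)), (np.float64(8.7), np.float64(-11.0), np.float64(-12.5)), (np.float64(8.8), np.float64(-10.7), np.float64(-16.9)), (np.float64(8.8), np.float64(-10.4), np.float64(-20.7))]
232 [(np.float64(-48.9), np.float64(-16.9), np.float64(153.2)), (np.float64(8.9), np.float64(-8.7), np.float64(11.5)), (np.float64(9.0), np.float64(-8.4), np.float64(5.8)), (np.float64(8.5), np.float64(-8.2), np.float64(1.8)), (np.float64(9.0), np.float64(-7.9), np.float64(-4.0)), (np.float64(9.3), np.float64(-7.7), np.float64(-9.3)), (np.float64(9.1), np.float64(-7.5), np.float64(-13.2)), (np.float64(9.2), np.float64(-7.3), np.float64(-17.5)), (np.float64(8.4), np.float64(-7.1), np.float64(-20.0))]
268 [(np.float64(-49.1), np.float64(21.1), np.float64(153.5)), (np.float64(9.1)
[... 343 characters left out ...]
0.0), np.float64(-17.1)), (np.float64(8.9), np.float64(9.8), np.float64(-20.9))]
275 [(np.float64(-48.8), np.float64(28.5), np.float64(152.8)), (np.float64(-53.7), np.float64(28.7), np.float64(153.6)), (np.float64(9.2), np.float64(15.2), np.float64(5.4)), (np.float64(9.4), np.float64(14.7), np.float64(-0.2)), (np.float64(8.6), np.float64(14.5), np.float64(-3.2)), (np.float64(8.7), np.float64(14.1), np.float64(-8.2)), (np.float64(8.7), np.float64(13.8), np.float64(-12.6)), (np.float64(9.0), np.float64(13.4), np.float64(-17.3)), (np.float64(8.6), np.float64(13.1), np.float64(-20.5))]
[267.89624636 228.39176687] [226.93670835 228.41474824] [247.7344964  185.22581434] [247.73859436 188.28819282]
```

```bash
python3 - <<'E'
from h import *
c=load('w7'); p=np.array([.4670,.3208,.2392]); R=Ro.from_euler('xyz',[-3.1408,-.0009,2.98987]).as_matrix()
P=cloud(c); im=c['image'].astype(int)
A=[]
for v in range(195,224):
  q=np.array([R.T@(P[v,u]-p) for u in range(244,256)])*1000
  k=(q[:,2]<90)&(q[:,2]>-10)&(q[:,0]>0)
  us=np.arange(244,256)[k]; q=q[k]
  A.append((v,us.min(),us.max(),q[:,0].max(),q[:,1].mean(),q[np.argmax(q[:,0]),2], np.sort(q[:,0])[-3:].mean()))
A=np.array(A); print(A[::4].round(1))
z=A[:,5];print(np.polyfit(z,A[:,6],1),np.polyfit(z,A[:,4],1))
# row of tip: cast
for v in (193,193.5,194,195): 
  o,d=ray(c,249,v); oo=R.T@(o-p)*1000; dd=R.T@d; 
  for Z in (80,84): t=(Z-oo[2])/dd[2]; print(v,Z,(oo+t*dd).round(1))
print(oo)
E
```

```text
[[195.  247.  252.   10.4   1.4  73.3  10. ]
 [199.  247.  252.   10.8   1.3  62.4  10.4]
 [203.  246.  252.   11.2   1.   52.1  11. ]
 [207.  246.  252.   11.7   1.   42.6  11.7]
 [211.  246.  253.   12.2   1.3  33.7  12.1]
 [215.  246.  253.   12.7   1.2  25.3  12.6]
 [219.  246.  253.   13.1   1.2  17.9  12.9]
 [223.  246.  253.   13.5   1.2  10.9  13.3]]
[-0.05536321 13.90529345] [-7.03794520e-04  1.21627911e+00]
193 80 [ 9.9  1.  80. ]
193 84 [ 8.7  1.  84. ]
193.5 80 [ 9.5  1.  80. ]
193.5 84 [ 8.3  1.  84. ]
194 80 [ 9.1  1.  80. ]
194 84 [ 7.9  1.  84. ]
195 80 [ 8.3  1.  80. ]
195 84 [ 7.  1. 84.]
[  80.83970019    0.77412606 -151.71608559]
```

```bash
cat >> h.py <<'E'
def Rtool(lean_clip,yaw=-.042,tilt=.055):
    ys=np.array([-np.sin(yaw),np.cos(yaw),0])
    R0=Ro.from_euler('xyz',[np.pi,0,np.pi+yaw]).as_matrix()
    return Ro.from_rotvec(ys*(lean_clip+tilt)).as_matrix()@R0
def target(A,lean,dist,tip=(.0062,0,.081),yaw=-.042,tilt=.055):
    """clip leg along hole dir (lean), tip at dist out from axis point A"""
    R=Rtool(lean,yaw,tilt); xs=np.array([np.cos(yaw),np.sin(yaw),0]); h=xs*np.sin(lean)+np.array([0,0,np.cos(lean)])
    return np.array(A)+h*dist-R@np.array(tip),R
def delta(T,R):
    p,Rc=pose(); rv=np.degrees(Ro.from_matrix(R@Rc.T).as_rotvec()); return (T-p).round(4),rv.round(2)
E
python3 - <<'E'
from h import *
T,R=target((.597,-.003,.0752),.71,.022); print(T,delta(T,R)); print(R.round(3))
T,R=target((.597,-.003,.0752),0,.022); print(T,delta(T,R))
E
```

```text
[ 0.67184235 -0.00614523  0.1460222 ] (array([ 0.2048, -0.327 , -0.0932]), array([ 4.28, 43.59,  5.96]))
[[-0.721  0.042 -0.692]
 [ 0.03   0.999  0.029]
 [ 0.693  0.    -0.721]]
[ 0.60763399 -0.00344689  0.17773669] (array([ 0.1406, -0.3243, -0.0615]), array([0.35, 3.08, 6.28]))
```

Request:
{"op": "arm_command", "data": {"motion": [[0.019,-0.0327,0,0,0,6.2,1],[0.019,-0.0327,0,0,0,0,1],[0.019,-0.0327,0,0,0,0,1],[0.019,-0.0327,0,0,0,0,1],[0.019,-0.0327,0,0,0,0,1]]}}

```text
clock: 11.35
position: [0.5625, 0.1558, 0.2387]
orientation: [-3.141, -0.002, 3.098]
ft_force: [0.4, 0.7, 0.1]
gripper_width: 0.0118
```

Request:
{"op": "arm_command", "data": {"motion": [[0.019,-0.0327,0,0.25,6,0,1],[0.019,-0.0327,0,0.25,6,0,1],[0.019,-0.0327,0,0.25,6,0,1],[0.019,-0.0327,0,0.25,6,0,1],[0.019,-0.0327,0,0.25,6,0,1]]}}

```text
clock: 11.77
position: [0.6577, -0.0079, 0.2392]
orientation: [3.142, -0.53, 3.098]
ft_force: [1.1, 0.9, 0.9]
gripper_width: 0.0114
```

Request:
{"op": "arm_command", "data": {"motion": [[0,0,0,0.25,6,0,1],[0,0,0,0.25,6,0,1],[0,0,0,0,0,0,1]]}}

```text
clock: 12.02
position: [0.6577, -0.0068, 0.2342]
orientation: [-3.14, -0.747, 3.096]
ft_force: [-0.7, 0.2, -2.6]
gripper_width: 0.0115
```

```bash
python3 - <<'E'
from h import *
T,R=target((.597,-.003,.0752),.71,.022); print(T,delta(T,R)); s=ctrl.observe(); print(s['clock'],s['position'],s['joints'].round(3),s['ft_force'])
E
```

```text
[ 0.67184235 -0.00614523  0.1460222 ] (array([ 0.0141,  0.0006, -0.0882]), array([0.11, 1.01, 0.12]))
12.0167 [ 0.65773217 -0.00678855  0.23422139] [-0.048  0.53   1.056 -0.004  2.303 -1.576] [-0.71375706  0.1506528  -2.62863499]
```

Request:
{"op": "arm_command", "data": {"motion": [[0.01,0,-0.03,0,1,0,1],[0.01,0,-0.03,0,0,0,1],[0.0055,0.0005,-0.0145,0,0,0,1],[0,0,0,0,0,0,1],[0,0,0,0,0,0,1]]}}

```text
clock: 12.43
position: [0.6824, -0.0052, 0.166]
orientation: [-3.139, -0.751, 3.097]
ft_force: [0.6, -0.3, 1.2]
gripper_width: 0.0116
```

```bash
python3 - <<'E'
from h import *
c=shot('wrist','w8'); T,R=target((.597,-.003,.0752),.71,.022); print(T,delta(T,R)); s=ctrl.observe(); print(s['clock'],s['position'],s['orientation'],s['ft_force'])
im=c['image'][:,:,::-1]; cv2.imwrite('pics/w8z.png',cv2.resize(im[150:250,180:320],None,fx=5,fy=5,interpolation=cv2.INTER_CUBIC))
E
```

```text
[ 0.67184235 -0.00614523  0.1460222 ] (array([-0.0108, -0.0009, -0.0214]), array([0.15, 0.92, 0.04]))
12.4833 [ 0.68264655 -0.00524808  0.16742313] [-3.13886483 -0.74878586  3.09709763] [ 0.71069909 -0.20775001  0.06227103]
```

View pics/w8.png

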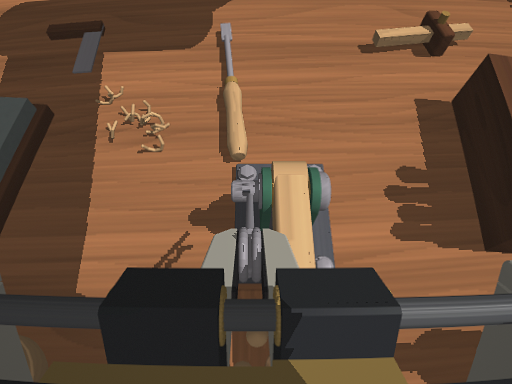

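View pics/w8z.png

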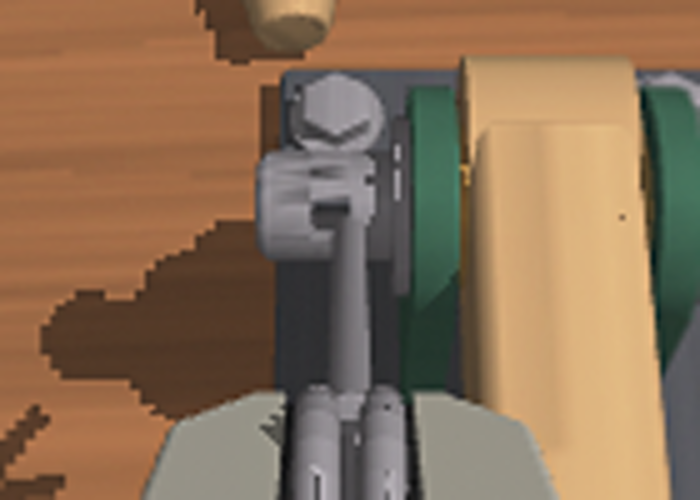

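```bash
cat > m8.py <<'E'
from h import *
import sys
from scipy.optimize import least_squares
def an(tag,p,rpy,u0,u1,v0,v1):
    c=load(tag); P=cloud(c); R=Ro.from_euler('xyz',rpy).as_matrix()
    return c,P,R
E
python3 - <<'E'
from h import *
c=load('w8');P=cloud(c)
p=np.array([.68265,-.00525,.16742]);R=Ro.from_euler('xyz',[-3.13886,-.74879,3.0971]).as_matrix()
print('img'); print(c['image'][178:206:1,238:258,0])
print('z'); print((P[178:206,230:262:2,2]*1000).round(0).astype(int))
print('y@192',(P[192,230:262:2,1]*1000).round(1))
E
```

```text
img
[[ 42  65 138 159 159 154 129  97  76  79  90 127 152 150 155 153 128  91
   85  85]
 [ 81  41  63 138 160 154 154 154 139 125 156 155 153 151 156 128  95  87
   87  86]
 [106 106 105  99 121 121 124 126 128 129 130 134 124 119 106  67  67  70
   70  70]
 [115 112 109 107 118 131 131 130 127 127 129 130 126 125 126 124  65  68
   70  70]
 [138 141 141 138 146 147 148 147 146 145 147 146 137 135 136 138 138  70
   73  73]
 [150 148 142 136 117 112 112 107 106 113 123 137 140 138 139 141 142  70
   74  75]
 [126 120 116 110  68  64  84  95 106 120 131 141 147 146 148 151 152  74
   77  77]
 [146 140 134 128 110 107 106 101 107 116 131 143 149 147 148  76  80  78
   79  78]
 [141 141 142 145 154 159 157 159 159 158 156 152 156 154 154  71  76  80
   82  80]
 [143 137 132 128 150 156 155 158 156 154 153 153 156 155 157 157 159  79
   82  82]
 [123 118 115 114 147 155 157 161 161 159 161 159 157 157 156 158 159  77
   83  82]
 [122 119 117 113 154 147 144 137 131 121 113 110 148 159 158 159 160  80
   86  85]
 [130 131 128 125 106  86  86  88  90  87  83  87 142 158 157 158 159  84
  
[... 2567 characters left out ...]
79  81  80  80  81  80  80  81 121 121 118  79  80  81  87]
 [  0  79  81  81  80  80  79  80  79 123 122 121  80  79  80  86]
 [ -1  76  79  79  78  79  78  79  77 124 124 122  79  78  78  87]
 [  1  75  77  77  76  78  77  77 119 126 127 125  78  76  77  84]
 [  1   0  75  76  75  76  75  76 121 130 130 127  75  75  75  84]
 [  1   1   1   9  10  11  10  10 124 131 132 129  10  10  72  83]
 [  2   1   0   9   9  11  11  10 126 133 134 131  11  11  73  82]
 [  2   0   0  11  10   9  10  11 129 135 135 133  10  11  72  81]
 [  1  -1   0  12  11  11  11  10 131 137 137 135   9  12  72  79]]
y@192 [-22.6 -16.7 -14.8 -13.1 -11.3  -9.6  -7.9  -6.1  -4.2  -2.3  -0.8   1.
   2.8   4.5   6.3   7.8]
```

```bash
cat > m8.py <<'E'
from h import *
from scipy.optimize import least_squares
def an(tag,p,rpy,cu,rows,ucols=(232,241),vr=(181,200),tipuv=None,yaw=-.042):
    c=load(tag);P=cloud(c);p=np.array(p);R=Ro.from_euler('xyz',rpy).as_matrix()
    xs=np.array([np.cos(yaw),np.sin(yaw),0]);ys=np.array([-np.sin(yaw),np.cos(yaw),0])
    q=P[vr[0]:vr[1],ucols[0]:ucols[1]].reshape(-1,3); q=q[(q[:,2]>.06)&(q[:,2]<.09)]
    s=np.stack([q@xs,q[:,2]],1)
    r=least_squares(lambda a:np.hypot(s[:,0]-a[0],s[:,1]-a[1])-.010,[.598,.075],loss='soft_l1',f_scale=.001).x
    print('axis (xs,z)',r.round(4))
    L=[]
    for v in rows:
        o,d=ray(c,cu,v);o2=np.array([o@xs,o[2]]);d2=np.array([d@xs,d[2]]);w=o2-r
        a=d2@d2;b=2*w@d2;cc=w@w-1e-4;t=(-b-np.sqrt(b*b-4*a*cc))/2/a;h=w+t*d2;L.append(np.arctan2(*h)); hp=o+t*d
        print(v,'lean',L[-1].round(3),'pt tool',(R.T@(hp-p)*1000).round(1),'ys',(hp@ys*1000).round(1))
    lean=np.mean(L); A=xs*r[0]+np.array([0,0,r[1]]); A=A+ys*(hp@ys)
    m=A+.01*(xs*np.sin(lean)+np.array([0,0,np.cos(lean)]))
    print('lean',lean,'axis pt world',A.round(4),'mouth tool',(R.T@(m-p)*1000).round(1),'hole dir tool',(R.T@(xs*np.sin(lean)+np.array([0,0,np.cos(lean)]))).round(3))
    return c,P,R,p
E
python3 - <<'E'
from m8 import *
c,P,R,p=an('w8',[.68265,-.00525,.16742],[-3.13886,-.74879,3.0971],245.7,[189.5,196.3])
A=[]
for v in range(195,222):
  q=np.array([R.T@(P[v,u]-p) for u in range(244,256)])*1000
  k=(q[:,2]<90)&(q[:,2]>-10)&(q[:,0]>0)
  q=q[k]; A.append((v,np.sort(q[:,0])[-3:].mean(),q[:,1].min(),q[:,1].max(),q[np.argmax(q[:,0]),2]))
A=np.array(A);print(A[::5].round(1));print(np.polyfit(A[:,4],A[:,1],1),np.polyfit(A[:,4],(A[:,2]+A[:,3])/2,1))
for v in (192,192.5,193):
  o,d=ray(c,249.5,v); oo=R.T@(o-p)*1000; dd=R.T@d
  for Z in (80,84): print(v,Z,(oo+(Z-oo[2])/dd[2]*dd).round(1))
E
```

```text
axis (xs,z) [0.5972 0.0755]
189.5 lean 0.345 pt tool [  3.7  -2.5 116.1] ys 20.8
196.3 lean 0.968 pt tool [ -2.4  -2.5 115.5] ys 20.8
lean 0.6565373348268356 axis pt world [ 0.5975 -0.0043  0.0755] mouth tool [  0.7  -2.5 115.3] hole dir tool [ 0.092 -0.001 -0.996]
[[195.    9.9  -1.1   2.8  79.1]
 [200.   10.6  -1.8   2.6  64.8]
 [205.   11.3  -1.6   2.5  51.7]
 [210.   12.   -1.5   3.1  39.5]
 [215.   12.5  -1.4   3.   29.5]
 [220.   12.9  -1.3   2.9  20. ]]
[-0.05139333 13.98128201] [-0.00319886  0.84875164]
192 80 [12.1  0.8 80. ]
192 84 [10.9  0.8 84. ]
192.5 80 [11.7  0.8 80. ]
192.5 84 [10.5  0.8 84. ]
193 80 [11.3  0.8 80. ]
193 84 [10.1  0.8 84. ]
```

```bash
cat >> h.py <<'E'
A0=(.5975,-.0043,.0755); TIP=(.0072,.0009,.084)
def go(dist,lean=.70,A=A0,tip=TIP):
    T,R=target(A,lean,dist,tip=tip,tilt=.0514); return T.round(4),delta(T,R)
E
python3 - <<'E'
from h import *
for d in (.040,.018,.012): print(d,go(d))
E
```

```text
0.04 (array([ 0.6858, -0.0089,  0.1626]), (array([ 0.0031, -0.0037, -0.0049]), array([0.12, 0.14, 0.04])))
0.018 (array([ 0.6716, -0.0083,  0.1457]), (array([-0.011 , -0.0031, -0.0217]), array([0.12, 0.14, 0.04])))
0.012 (array([ 0.6677, -0.0082,  0.1411]), (array([-0.0149, -0.0029, -0.0263]), array([0.12, 0.14, 0.04])))
```

Request:
{"op": "arm_command", "data": {"motion": [[0.003,-0.0035,-0.005,0,0,0,1],[-0.007,0,-0.008,0,0,0,1],[-0.007,0.0004,-0.0088,0,0,0,1],[0,0,0,0,0,0,1],[0,0,0,0,0,0,1]]}}

```text
clock: 12.9
position: [0.6719, -0.0087, 0.1451]
orientation: [-3.139, -0.75, 3.097]
ft_force: [0.2, 0.2, -1.1]
gripper_width: 0.0115
```

```bash
python3 - <<'E'
from h import *
c=shot('wrist','w9'); s=ctrl.observe(); print(s['clock'],s['position'],s['orientation'],s['ft_force']); print(go(.018))
im=c['image'][:,:,::-1]; cv2.imwrite('pics/w9z.png',cv2.resize(im[150:250,180:320],None,fx=5,fy=5,interpolation=cv2.INTER_CUBIC))
E
```

```text
12.95 [ 0.67212751 -0.0087191   0.14532126] [-3.13884508 -0.74928018  3.09670394] [ 0.81723479  0.21441476 -0.78895243]
(array([ 0.6716, -0.0083,  0.1457]), (array([-0.0005,  0.0004,  0.0004]), array([0.12, 0.12, 0.06])))
```

View pics/w9z.png

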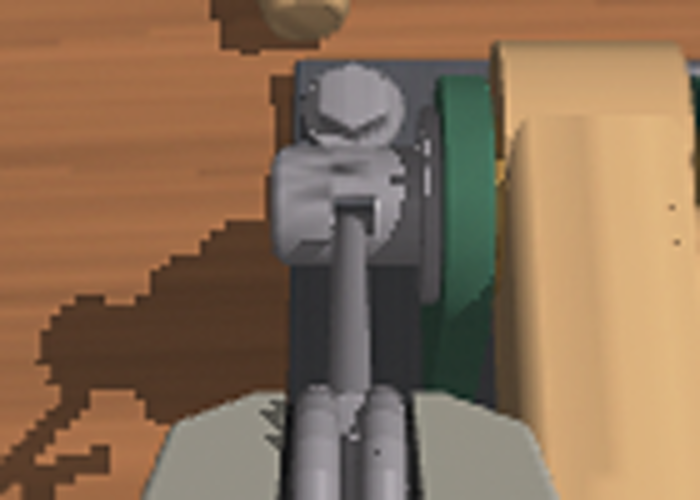

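```bash
python3 - <<'E'
from m8 import *
c=load('w9')
print(c['image'][186:202,243:260,0]); 
PP=cloud(c); print((PP[186:202,243:260,2]*1000).astype(int))
c,P,R,p=an('w9',[.6721,-.0087,.1453],[-3.13885,-.7493,3.0967],251,[189.4,197.5],ucols=(236,244),vr=(181,200))
A=[]
for v in range(196,222):
  q=np.array([R.T@(P[v,u]-p) for u in range(244,256)])*1000
  k=(q[:,2]<90)&(q[:,2]>-10)&(q[:,0]>0)
  q=q[k]; A.append((v,np.sort(q[:,0])[-3:].mean(),q[:,1].min(),q[:,1].max(),q[np.argmax(q[:,0]),2]))
A=np.array(A);print(A[::5].round(1));print(np.polyfit(A[:,4],A[:,1],1),np.polyfit(A[:,4],(A[:,2]+A[:,3])/2,1))
E
```

```text
[[143 140 134 144 155 153 154 155 153 151 151 151 153 155 154  71  75]
 [127 124 120 138 154 154 156 156 155 155 153 153 153 153 154 154 156]
 [115 112 112 135 153 149 148 145 144 148 147 146 151 154 154 156 157]
 [119 116 110 118 102 101  97  94  90  87  88  82 138 156 156 156 159]
 [143 142 143 107  80  85  88  88  84  83  83  81 189 153 153 154 155]
 [152 152 153 106  41  45  47  47  46  45  44  61 187 148 148 149 150]
 [145 146 146 110  48  53  52  53  54  55  52  58 165 145 145 146 148]
 [138 138 141 146  60  72  93 102  78  63  63  70 158 142 142 143 145]
 [133 133 138 153  64  78 103 116 128  95  62  68 155 136 137 137  81]
 [129 132 134  83  64  78 102 115 128 110  60  67 149 132 132 135  78]
 [128 131 133 113  65  79 102 115 127 130  58  65 144 129 130  78  79]
 [126 127 127  88  67  82 102 115 125 131 112 109 138 126 127  77  80]
 [ 67  66  68  82  67  83 103 116 125 132 112 106 110 111  78  76  78]
 [ 75  78 106  83  67  83 104 115 126 131  98 106 103  75  75  75  76]
 [ 75  95  97  77  67  83 104 115 126 133  95  96  75  74  76  75  75]
 [ 82  84  84  72  69  84 104 115 1
[... 981 characters left out ...]
 103 104 103 103 101  79  78  80  77  78  79  79]
 [ 77  76  77  97 103 105 106 106 105 104  77  78  77  78  78  77  77]
 [ 77  76  76  99 105 107 108 107 107 105  76  76  75  75  75  78  76]]
axis (xs,z) [0.597  0.0757]
189.4 lean 0.385 pt tool [11.   1.9 92.6] ys 21.4
197.5 lean 1.081 pt tool [ 4.2  1.9 92.5] ys 21.4
lean 0.7330892870389001 axis pt world [ 0.5974 -0.0037  0.0757] mouth tool [ 7.6  1.9 91.9] hole dir tool [ 0.016 -0.001 -1.   ]
[[196.   10.7  -1.2   2.6  75. ]
 [201.   11.4  -1.9   2.5  60.7]
 [206.   12.   -1.7   2.4  48.9]
 [211.   13.   -1.6   3.   36. ]
 [216.   13.4  -1.5   2.8  26.2]
 [221.   13.9  -1.4   2.7  16.5]]
[-0.05428437 14.83325841] [-0.00416774  0.73994478]
```

Request:
{"op": "arm_command", "data": {"motion": [[0,0.0012,0,0,0,0,1],[-0.002,0,-0.0023,0,0,0,1],[-0.002,0,-0.0023,0,0,0,1],[0,0,0,0,0,0,1]]}}

```text
clock: 13.28
position: [0.6675, -0.0074, 0.1388]
orientation: [-3.139, -0.752, 3.097]
ft_force: [-0.5, -0.8, -1.2]
gripper_width: 0.0115
```

Request:
{"op": "arm_command", "data": {"motion": [[-0.0013,0,-0.0015,0,0,0,1],[-0.0007,0,-0.0008,0,0,0,1]]}}

```text
clock: 13.45
position: [0.6657, -0.0074, 0.1368]
orientation: [-3.139, -0.751, 3.097]
ft_force: [0.1, 0.3, -0.2]
gripper_width: 0.0116
```

Request:
{"op": "arm_command", "data": {"motion": [[-0.0007,0,-0.0008,0,0,0,1],[-0.0007,0,-0.0008,0,0,0,1]]}}

```text
clock: 13.62
position: [0.6643, -0.0074, 0.1353]
orientation: [-3.139, -0.751, 3.097]
ft_force: [-0.5, -0.8, -0.0]
gripper_width: 0.0117
```

```bash
python3 - <<'E'
from h import *
c=shot('wrist','w10'); s=ctrl.observe(); print(s['clock'],s['position'],s['orientation'],s['ft_force']); print(go(.008))
im=c['image'][:,:,::-1]; cv2.imwrite('pics/w10z.png',cv2.resize(im[150:250,180:320],None,fx=5,fy=5,interpolation=cv2.INTER_CUBIC))
E
```

```text
13.6667 [ 0.66424851 -0.00740762  0.13513613] [-3.1388414  -0.7513072   3.09673584] [-0.17694181  0.39631131 -0.8877379 ]
(array([ 0.6652, -0.008 ,  0.1381]), (array([ 0.0009, -0.0006,  0.0029]), array([0.12, 0.  , 0.06])))
```

View pics/w10z.png

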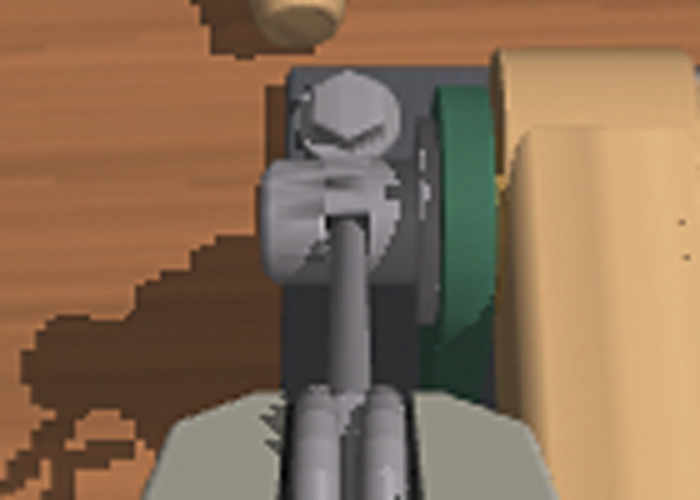

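Request:
{"op": "arm_command", "data": {"motion": [[-0.0007,0,-0.0008,0,0,0,1],[-0.0007,0,-0.0008,0,0,0,1]]}}

```text
clock: 13.83
position: [0.663, -0.0074, 0.1337]
orientation: [-3.139, -0.751, 3.097]
ft_force: [-0.8, -0.2, -0.1]
gripper_width: 0.0119
```

Request:
{"op": "arm_command", "data": {"motion": [[-0.0007,0,-0.0008,0,0,0,1],[-0.0007,0,-0.0008,0,0,0,1]]}}

```text
clock: 14.0
position: [0.6615, -0.0074, 0.1321]
orientation: [-3.139, -0.751, 3.097]
ft_force: [0.9, 0.4, -0.6]
gripper_width: 0.0116
```

Request:
{"op": "arm_command", "data": {"motion": [[-0.0007,0,-0.0008,0,0,0,1],[-0.0007,0,-0.0008,0,0,0,1]]}}

```text
clock: 14.17
position: [0.6601, -0.0074, 0.1305]
orientation: [-3.139, -0.751, 3.097]
ft_force: [-0.3, -0.2, -0.4]
gripper_width: 0.0114
```

```bash
python3 - <<'E'
from h import *
c=shot('wrist','w11'); s=ctrl.observe(); print(s['clock'],s['position'],s['orientation'],s['ft_force']); print(go(.003))
im=c['image'][:,:,::-1]; cv2.imwrite('pics/w11z.png',cv2.resize(im[150:250,180:320],None,fx=5,fy=5,interpolation=cv2.INTER_CUBIC))
E
```

```text
14.2167 [ 0.66002334 -0.00736133  0.13032539] [-3.13890746 -0.75130211  3.09679839] [-0.25300444  0.04311517  0.42462314]
(array([ 0.6619, -0.0079,  0.1343]), (array([ 0.0019, -0.0005,  0.0039]), array([0.11, 0.  , 0.06])))
```

View pics/w11z.png

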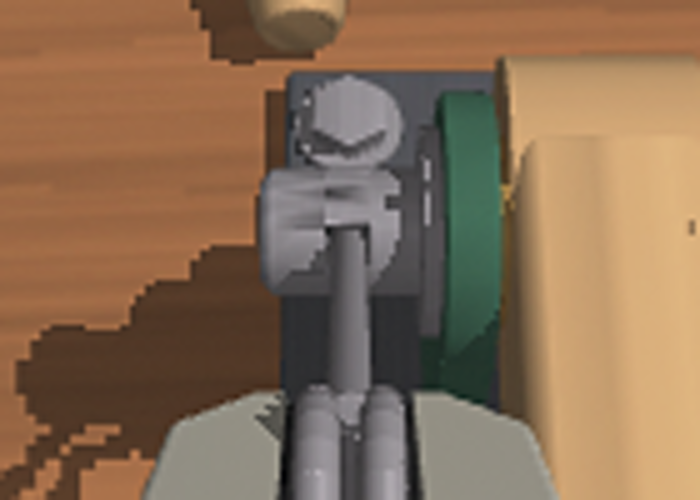

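Request:
{"op": "arm_command", "data": {"motion": [[-0.0007,0,-0.0008,0,0,0,1],[-0.0007,0,-0.0008,0,0,0,1],[-0.0007,0,-0.0008,0,0,0,1]]}}

```text
clock: 14.47
position: [0.658, -0.0074, 0.1281]
orientation: [-3.139, -0.751, 3.097]
ft_force: [-0.6, 0.3, -0.6]
gripper_width: 0.012
```

```bash
cat > arc.py <<'E'
from h import *
import sys
n=int(sys.argv[1]); deg=float(sys.argv[2])
p,R=pose(); s=ctrl.observe(); up=-(R@np.array([-.0525,0,1])); lean=np.arctan2(up[0],up[2]); print(s['clock'],p.round(4),'clip lean',lean.round(3),s['ft_force'].round(1))
ys=np.array([.042,.999,0]); A=np.array([.5974,-.0037,.0757])
q=p-A
for i in range(n):
    q2=Ro.from_rotvec(-ys*np.radians(deg)).apply(q); print(((q2-q)*1000).round(2)); q=q2
E
python3 arc.py 8 5
```

```text
14.4667 [ 0.658  -0.0074  0.1281] clip lean 0.698 [-0.6  0.3 -0.6]
[-4.79  0.2   5.09]
[-5.22  0.22  4.66]
[-5.6   0.24  4.18]
[-5.95  0.25  3.68]
[-6.24  0.26  3.15]
[-6.5   0.27  2.59]
[-6.7   0.28  2.01]
[-6.85  0.29  1.42]
```

Request:
{"op": "arm_command", "data": {"motion": [[-0.0024,0.0001,0.0025,-0.1,-2.5,0,1],[-0.0024,0.0001,0.0025,-0.1,-2.5,0,1]]}}

```text
clock: 14.63
position: [0.6531, -0.0072, 0.1321]
orientation: [-3.139, -0.664, 3.097]
ft_force: [-1.7, 0.1, -0.1]
gripper_width: 0.0117
```

Request:
{"op": "arm_command", "data": {"motion": [[-0.0026,0.0001,0.0023,-0.1,-2.5,0,1],[-0.0026,0.0001,0.0023,-0.1,-2.5,0,1]]}}

```text
clock: 14.8
position: [0.6479, -0.007, 0.1378]
orientation: [-3.14, -0.575, 3.097]
ft_force: [-1.0, 0.8, -1.3]
gripper_width: 0.0119
```

```bash
python3 arc.py 6 5;python3 - <<'E'
from h import *
c=shot('wrist','w12')
im=c['image'][:,:,::-1]; cv2.imwrite('pics/w12z.png',cv2.resize(im[150:250,180:320],None,fx=5,fy=5,interpolation=cv2.INTER_CUBIC))
E
```

```text
14.8 [ 0.6479 -0.007   0.1378] clip lean 0.522 [-1.   0.8 -1.3]
[-5.6   0.24  4.17]
[-5.94  0.25  3.67]
[-6.24  0.26  3.14]
[-6.49  0.27  2.58]
[-6.69  0.28  2.01]
[-6.83  0.29  1.42]
```

View pics/w12z.png

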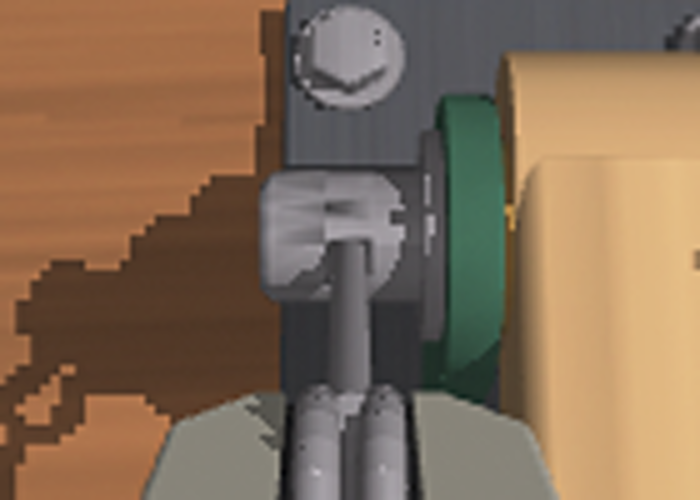

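Request:
{"op": "arm_command", "data": {"motion": [[-0.0028,0.0001,0.0021,-0.1,-2.5,0,1],[-0.0028,0.0001,0.0021,-0.1,-2.5,0,1],[-0.003,0.0001,0.0018,-0.1,-2.5,0,1],[-0.003,0.0001,0.0018,-0.1,-2.5,0,1]]}}

```text
clock: 15.18
position: [0.6364, -0.0066, 0.1455]
orientation: [-3.141, -0.401, 3.098]
ft_force: [-1.0, -0.1, -1.9]
gripper_width: 0.012
```

Request:
{"op": "arm_command", "data": {"motion": [[-0.0031,0.0001,0.0016,-0.1,-2.5,0,1],[-0.0031,0.0001,0.0016,-0.1,-2.5,0,1],[-0.0032,0.0001,0.0013,-0.1,-2.5,0,1],[-0.0032,0.0001,0.0013,-0.1,-2.5,0,1]]}}

```text
clock: 15.52
position: [0.6236, -0.0061, 0.1512]
orientation: [-3.142, -0.227, 3.098]
ft_force: [-0.5, 0.1, -2.3]
gripper_width: 0.0112
```

```bash
python3 arc.py 3 5;python3 - <<'E'
from h import *
c=shot('wrist','w13')
im=c['image'][:,:,::-1]; cv2.imwrite('pics/w13z.png',cv2.resize(im[150:250,180:320],None,fx=5,fy=5,interpolation=cv2.INTER_CUBIC))
E
```

```text
15.5167 [ 0.6236 -0.0061  0.1512] clip lean 0.174 [-0.5  0.1 -2.3]
[-6.67  0.28  2.  ]
[-6.82  0.29  1.41]
[-6.92  0.29  0.81]
```

View pics/w13z.png

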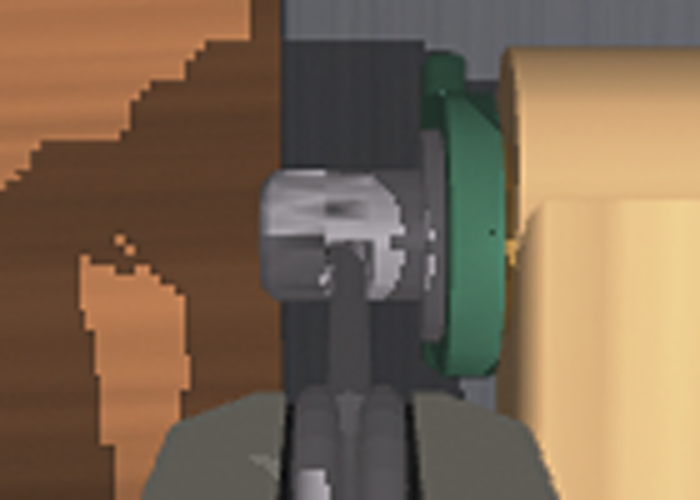

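Request:
{"op": "arm_command", "data": {"motion": [[-0.0033,0.0001,0.001,-0.1,-2.5,0,1],[-0.0033,0.0001,0.001,-0.1,-2.5,0,1],[-0.0034,0.0001,0.0007,-0.1,-2.5,0,1],[-0.0034,0.0001,0.0007,-0.1,-2.5,0,1],[0,0,0,0,0,0,1]]}}

```text
clock: 15.98
position: [0.6099, -0.0057, 0.1553]
orientation: [3.141, -0.051, 3.098]
ft_force: [0.2, -0.6, 0.7]
gripper_width: 0.0117
```

```bash
python3 arc.py 1 5;python3 - <<'E'
from h import *
c=shot('wrist','w14'); print(ctrl.observe()['ft_torque'])
im=c['image'][:,:,::-1]; cv2.imwrite('pics/w14z.png',cv2.resize(im[150:250,180:320],None,fx=5,fy=5,interpolation=cv2.INTER_CUBIC))
c=shot('scene','s14');im=c['image'][:,:,::-1]; cv2.imwrite('pics/s14z.png',cv2.resize(im[130:260,190:330],None,fx=5,fy=4.6,interpolation=cv2.INTER_CUBIC))
E
```

```text
15.9833 [ 0.6099 -0.0057  0.1553] clip lean -0.001 [ 0.2 -0.6  0.7]
[-6.98  0.29  0.79]
[ 0.18111147  0.00052827 -0.03008451]
```

View pics/w14z.png

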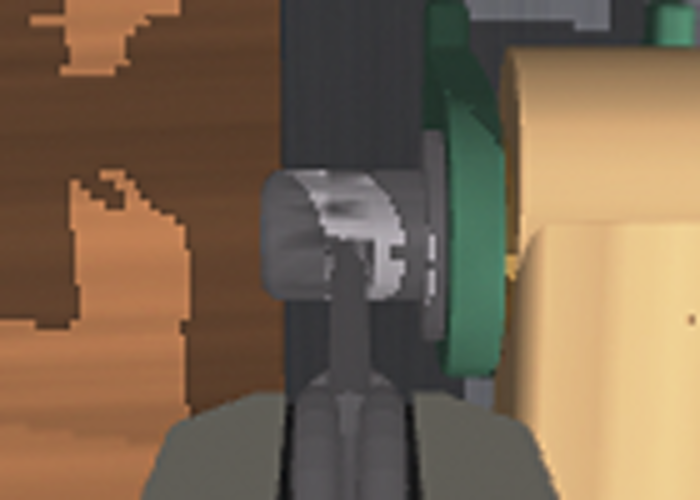

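View pics/s14z.png

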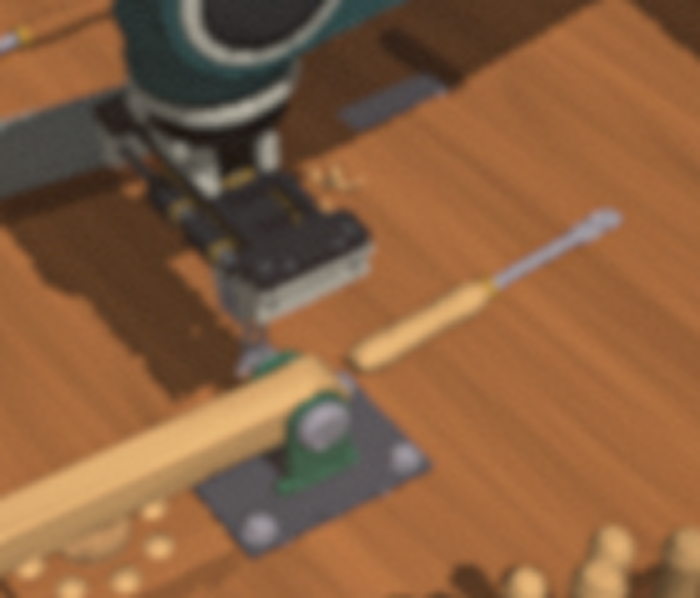

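Request:
{"op": "arm_command", "data": {"motion": [[0,0,-0.0015,0,0,0,1],[0,0,-0.0015,0,0,0,1]]}}

```text
clock: 16.25
position: [0.6107, -0.0058, 0.1521]
orientation: [3.141, -0.055, 3.098]
ft_force: [-5.7, 0.1, 9.1]
gripper_width: 0.0115
```

Request:
{"op": "arm_command", "data": {"motion": [[0,0,-0.0015,0,0,0,1],[0,0,-0.0015,0,0,0,1]]}}

```text
clock: 16.42
position: [0.6107, -0.0058, 0.1492]
orientation: [3.141, -0.055, 3.098]
ft_force: [-6.3, 0.5, 12.4]
gripper_width: 0.0116
```

Request:
{"op": "arm_command", "data": {"motion": [[0,0,-0.0012,0,0,0,1],[0,0,-0.0012,0,0,0,1]]}}

```text
clock: 16.58
position: [0.6108, -0.0058, 0.1471]
orientation: [3.141, -0.055, 3.098]
ft_force: [-6.6, 0.3, 13.7]
gripper_width: 0.0115
```

Request:
{"op": "arm_command", "data": {"motion": [[0,0,-0.001,0,0,0,1],[0,0,-0.001,0,0,0,1]]}}

```text
clock: 16.75
position: [0.6108, -0.0059, 0.1455]
orientation: [3.141, -0.054, 3.098]
ft_force: [-7.5, -0.2, 17.5]
gripper_width: 0.0114
```

```bash
python3 - <<'E'
from h import *
c=shot('wrist','w15'); s=ctrl.observe(); print(s['position'],s['ft_torque'],s['ft_force'])
im=c['image'][:,:,::-1]; cv2.imwrite('pics/w15z.png',cv2.resize(im[150:250,180:320],None,fx=5,fy=5,interpolation=cv2.INTER_CUBIC))
P=cloud(c);p,R=pose()
for v in range(196,226,4):
  q=np.array([R.T@(P[v,u]-p) for u in range(244,256)])*1000
  k=(q[:,2]<90)&(q[:,2]>-10)&(q[:,0]>0)&(abs(q[:,1])<5)
  print(v,q[k][:,[0,2]].round(1)[1::3].tolist())
E
```

```text
[ 0.61078338 -0.00584059  0.14527584] [ 0.1291559   1.72135817 -0.013414  ] [-6.22924128  0.52318163 13.09121649]
196 [[14.4, 61.8], [14.9, 60.3], [14.9, 60.2], [14.7, 61.0]]
200 [[9.9, 66.5], [11.7, 61.0], [11.7, 61.0], [6.4, 77.2]]
204 [[7.3, 65.0], [12.5, 49.9], [12.2, 50.7], [5.8, 69.5]]
208 [[4.9, 63.3], [12.5, 41.9], [12.3, 42.4], [5.0, 63.0]]
212 [[1.2, 64.9], [12.6, 34.2], [13.3, 32.4], [1.5, 64.1]]
216 [[13.3, 25.3], [13.2, 25.6]]
220 [[13.3, 18.9], [13.5, 18.4], [12.7, 20.5]]
224 [[13.2, 13.2], [13.6, 12.2], [12.7, 14.4]]
```

View pics/w15z.png

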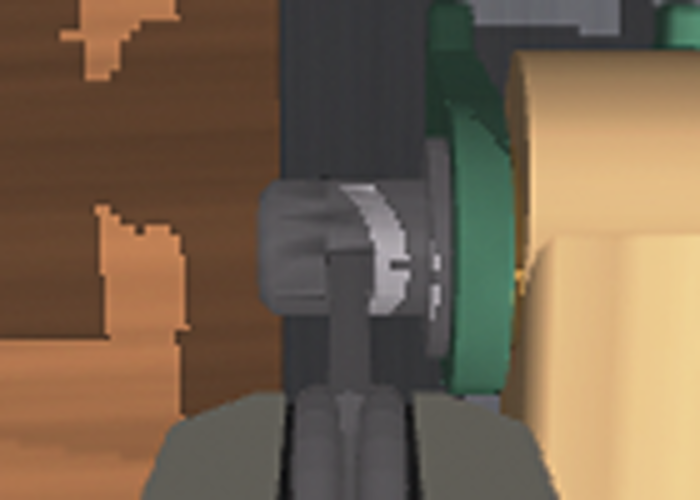

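Request:
{"op": "arm_command", "data": {"motion": [[-0.0008,0,0,0,0,0,1],[0,0,0,0,0,0,1]]}}

```text
clock: 16.97
position: [0.6103, -0.0059, 0.1452]
orientation: [3.141, -0.053, 3.098]
ft_force: [-3.0, -0.1, 10.6]
gripper_width: 0.0117
```

Request:
{"op": "arm_command", "data": {"motion": [[-0.0008,0,0,0,0,0,1],[0,0,0,0,0,0,1]]}}

```text
clock: 17.13
position: [0.6098, -0.0059, 0.1453]
orientation: [3.141, -0.052, 3.098]
ft_force: [0.0, -0.2, 9.7]
gripper_width: 0.0116
```

Request:
{"op": "arm_command", "data": {"motion": [[0,0,-0.001,0,0,0,1],[0,0,-0.001,0,0,0,1]]}}

```text
clock: 17.3
position: [0.61, -0.0059, 0.1438]
orientation: [3.141, -0.052, 3.098]
ft_force: [-0.9, 0.5, 8.4]
gripper_width: 0.0118
```

Request:
{"op": "arm_command", "data": {"motion": [[0,0,-0.001,0,0,0,1],[0,0,-0.001,0,0,0,1]]}}

```text
clock: 17.47
position: [0.6099, -0.0059, 0.1412]
orientation: [3.141, -0.053, 3.098]
ft_force: [-0.6, 0.0, 5.0]
gripper_width: 0.0114
```

Request:
{"op": "arm_command", "data": {"motion": [[0,0,-0.0012,0,0,0,1],[0,0,-0.0012,0,0,0,1]]}}

```text
clock: 17.63
position: [0.6098, -0.0059, 0.1382]
orientation: [3.141, -0.053, 3.098]
ft_force: [1.3, -0.0, 4.0]
gripper_width: 0.0117
```

Request:
{"op": "arm_command", "data": {"motion": [[0,0,-0.0012,0,0,0,1],[0,0,-0.0012,0,0,0,1]]}}

```text
clock: 17.8
position: [0.6095, -0.0059, 0.1355]
orientation: [3.141, -0.053, 3.098]
ft_force: [3.1, -0.8, 4.6]
gripper_width: 0.012
```

Request:
{"op": "arm_command", "data": {"motion": [[0,0,-0.0012,0,0,0,1],[0,0,-0.0012,0,0,0,1]]}}

```text
clock: 17.97
position: [0.6093, -0.0058, 0.1331]
orientation: [3.141, -0.052, 3.098]
ft_force: [3.7, 1.0, 2.4]
gripper_width: 0.0115
```

```bash
python3 - <<'E'
from h import *
c=shot('wrist','w16'); s=ctrl.observe(); print(s['position'],s['orientation'],s['ft_torque'],s['ft_force'])
im=c['image'][:,:,::-1]; cv2.imwrite('pics/w16z.png',cv2.resize(im[150:250,180:320],None,fx=5,fy=5,interpolation=cv2.INTER_CUBIC))
E
```

```text
[ 0.60916822 -0.00584325  0.1327087 ] [ 3.14120857 -0.05228008  3.097987  ] [-0.04372431 -1.4779826   0.03534435] [ 6.43529117  0.29983531 -1.07568618]
```

View pics/w16z.png

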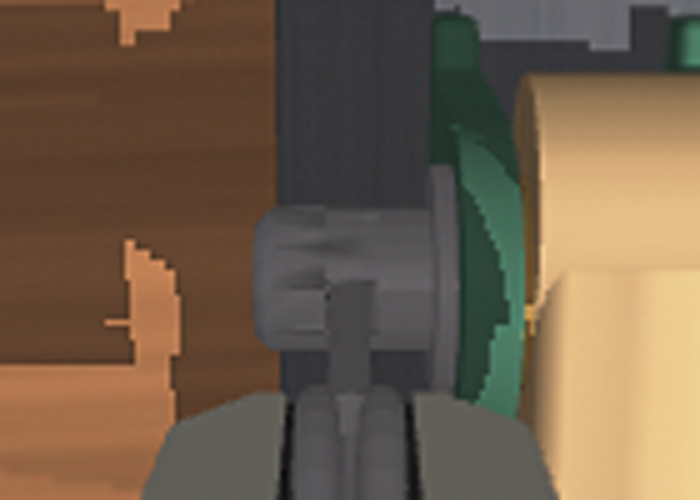

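Request:
{"op": "arm_command", "data": {"motion": [[0.0006,0,-0.001,0,0,0,1],[0.0006,0,-0.001,0,0,0,1]]}}

```text
clock: 18.18
position: [0.6099, -0.0058, 0.1309]
orientation: [3.141, -0.053, 3.098]
ft_force: [-0.9, -0.0, 3.7]
gripper_width: 0.0113
```

Request:
{"op": "arm_command", "data": {"motion": [[0.0003,0,-0.001,0,0,0,1],[0,0,0,0,0,0,1]]}}

```text
clock: 18.35
position: [0.6099, -0.0057, 0.1295]
orientation: [3.141, -0.054, 3.098]
ft_force: [-0.1, 0.8, -1.7]
gripper_width: 0.0119
```

Request:
{"op": "arm_command", "data": {"motion": [[0,0,-0.001,0,0,0,1],[0,0,0,0,0,0,1]]}}

```text
clock: 18.52
position: [0.61, -0.0058, 0.1286]
orientation: [3.141, -0.054, 3.098]
ft_force: [-1.4, -0.4, -2.1]
gripper_width: 0.0122
```

```bash
python3 - <<'E'
from h import *
c=shot('wrist','w17'); p,R=pose(); print(p,ctrl.observe()['ft_force'])
P=cloud(c); yaw=-.042
xs=np.array([np.cos(yaw),np.sin(yaw),0])
im=c['image'][:,:,::-1]; cv2.imwrite('pics/w17z.png',cv2.resize(im[150:250,180:320],None,fx=5,fy=5,interpolation=cv2.INTER_CUBIC))
q=P[185:222,233:244].reshape(-1,3); q=q[(q[:,2]>.06)&(q[:,2]<.095)]
from scipy.optimize import least_squares
s=np.stack([q@xs,q[:,2]],1); print(least_squares(lambda a:np.hypot(s[:,0]-a[0],s[:,1]-a[1])-.010,[.598,.075],loss='soft_l1',f_scale=.001).x, len(q))
for v in range(200,240,3):
  print(v,[tuple((R.T@(P[v,u]-p)*1000).round(1)) for u in (244,247,250,253)])
E
```

```text
[ 0.60996687 -0.0057406   0.12862047] [-1.54362158  1.57426431 -2.13050488]
[0.59721497 0.07549116] 317
200 [(np.float64(16.5), np.float64(-2.9), np.float64(46.6)), (np.float64(16.9), np.float64(-0.9), np.float64(45.6)), (np.float64(16.4), np.float64(1.1), np.float64(46.9)), (np.float64(16.6), np.float64(3.1), np.float64(46.3))]
203 [(np.float64(15.0), np.float64(-2.9), np.float64(45.0)), (np.float64(14.9), np.float64(-0.9), np.float64(45.4)), (np.float64(14.8), np.float64(1.1), np.float64(45.6)), (np.float64(15.0), np.float64(3.1), np.float64(45.0))]
206 [(np.float64(13.1), np.float64(-2.9), np.float64(44.3)), (np.float64(12.7), np.float64(-0.9), np.float64(45.6)), (np.float64(13.3), np.float64(1.1), np.float64(43.9)), (np.float64(13.4), np.float64(3.0), np.float64(43.4))]
209 [(np.float64(11.4), np.float64(-2.9), np.float64(43.4)), (np.float64(11.9), np.float64(-0.9), np.float64(42.1)), (np.float64(12.1), np.float64(1.1), np.float64(41.4)), (np.float64(10.1), np.float64(3.1), np.float64(47.0))]
212 [(np.float64(8.7), np.float64(-2.9), np.float64(45.1)), (np.float64(11.9), np.float6
[... 1467 characters left out ...]
64(2.6), np.float64(4.8))]
233 [(np.float64(13.6), np.float64(-2.1), np.float64(0.2)), (np.float64(12.5), np.float64(-0.6), np.float64(2.7)), (np.float64(11.5), np.float64(1.0), np.float64(4.9)), (np.float64(12.9), np.float64(2.6), np.float64(1.8))]
236 [(np.float64(12.5), np.float64(-2.1), np.float64(-1.0)), (np.float64(11.9), np.float64(-0.6), np.float64(0.2)), (np.float64(9.1), np.float64(1.0), np.float64(6.3)), (np.float64(12.7), np.float64(2.6), np.float64(-1.5))]
239 [(np.float64(12.1), np.float64(-2.1), np.float64(-3.8)), (np.float64(11.6), np.float64(-0.5), np.float64(-2.7)), (np.float64(-2.8), np.float64(1.1), np.float64(27.8)), (np.float64(11.2), np.float64(2.6), np.float64(-1.9))]
```

View pics/w17z.png

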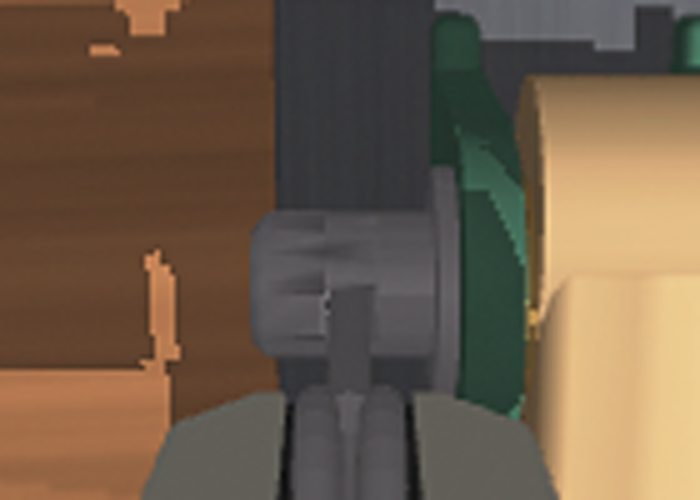

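Request:
{"op": "arm_command", "data": {"motion": [[0,0,-0.0007,0,0,0,1],[0,0,0,0,0,0,1]]}}

```text
clock: 18.73
position: [0.6101, -0.0057, 0.1282]
orientation: [3.141, -0.053, 3.098]
ft_force: [-4.6, -0.0, 0.9]
gripper_width: 0.0116
```

Request:
{"op": "arm_command", "data": {"motion": [[0,0,-0.0007,0,0,0,1],[0,0,0,0,0,0,1]]}}

```text
clock: 18.9
position: [0.6102, -0.0058, 0.1278]
orientation: [3.141, -0.053, 3.098]
ft_force: [-6.2, 0.7, 3.2]
gripper_width: 0.0115
```

Request:
{"op": "arm_command", "data": {"motion": [[-0.0008,0,0,0,0,0,1],[-0.0004,0,0,0,0,0,1],[0,0,0,0,0,0,1]]}}

```text
clock: 19.15
position: [0.6095, -0.0058, 0.128]
orientation: [3.141, -0.051, 3.098]
ft_force: [0.7, -0.2, 1.9]
gripper_width: 0.0114
```

Request:
{"op": "arm_command", "data": {"motion": [[0,0,-0.0006,0,0,0,1],[0,0,0,0,0,0,1]]}}

```text
clock: 19.32
position: [0.6096, -0.0058, 0.1277]
orientation: [3.141, -0.051, 3.098]
ft_force: [0.3, 0.5, 6.7]
gripper_width: 0.0116
```

Request:
{"op": "arm_command", "data": {"motion": [[0,0,0.0004,0,0,0,1],[0,0,0,0,0,0,0.25],[0,0,0,0,0,0,0.25],[0,0,0,0,0,0,0.25],[0,0,0,0,0,0,0.25]]}}

```text
clock: 19.73
position: [0.6091, -0.0058, 0.1273]
orientation: [3.141, -0.053, 3.098]
ft_force: [-0.4, -0.1, -0.3]
gripper_width: 0.0328
```

```bash
python3 - <<'E'
from h import *
c=shot('wrist','w18'); p,R=pose(); print(p,ctrl.observe()['ft_force'],ctrl.observe()['gripper_width'])
im=c['image'][:,:,::-1]; cv2.imwrite('pics/w18z.png',cv2.resize(im[150:290,180:320],None,fx=4.2,fy=4.2,interpolation=cv2.INTER_CUBIC))
E
```

```text
[ 0.60912265 -0.00579608  0.12734821] [-0.13523665  0.15365804  0.52022493] 0.03408489421636244
```

View pics/w18z.png

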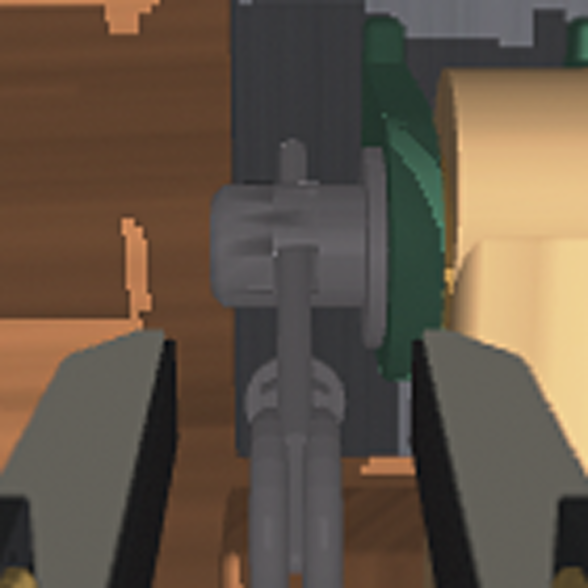

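Request:
{"op": "arm_command", "data": {"motion": [[0,0,0.01,0,0,0,0.25],[0,0,0.025,0,0,0,0.25],[0,0,0.035,0,0,0,0.25],[-0.01,0,0.03,0,0,0,0.25],[-0.02,-0.01,0.02,0,0,0,0.25]]}}

```text
clock: 20.2
position: [0.58, -0.015, 0.2512]
orientation: [3.141, -0.05, 3.099]
ft_force: [0.4, -0.7, 1.4]
gripper_width: 0.035
```

Request:
{"op": "arm_command", "data": {"motion": [[0.01,-0.03,0,0,0,0,0.25],[0.01,-0.03,0,0,0,0,0.25],[0,0,0,0,0,0,0.25],[0,0,0,0,0,0,0.25]]}}

```text
clock: 20.53
position: [0.5993, -0.0768, 0.2481]
orientation: [3.141, -0.052, 3.096]
ft_force: [-0.2, 0.5, 0.1]
gripper_width: 0.0347
```

```bash
python3 - <<'E'
from h import *
c=shot('wrist','w19'); p,R=pose(); print(p,ctrl.observe()['ft_force'])
im=c['image'][:,:,::-1]; cv2.imwrite('pics/w19z.png',cv2.resize(im[100:280,140:360],None,fx=3.5,fy=3.3,interpolation=cv2.INTER_CUBIC))
c=shot('scene','s19');im=c['image'][:,:,::-1]; cv2.imwrite('pics/s19z.png',cv2.resize(im[190:260,200:290],None,fx=8,fy=8,interpolation=cv2.INTER_CUBIC))
E
```

```text
[ 0.59911814 -0.07595246  0.24793242] [ 0.30963982  0.22589848 -0.21186349]
```

View pics/w19z.png

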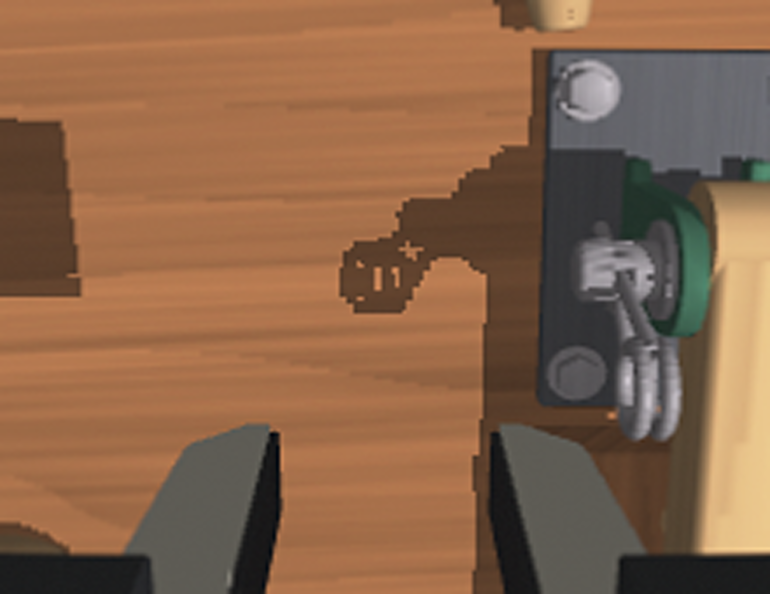

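View pics/s19z.png

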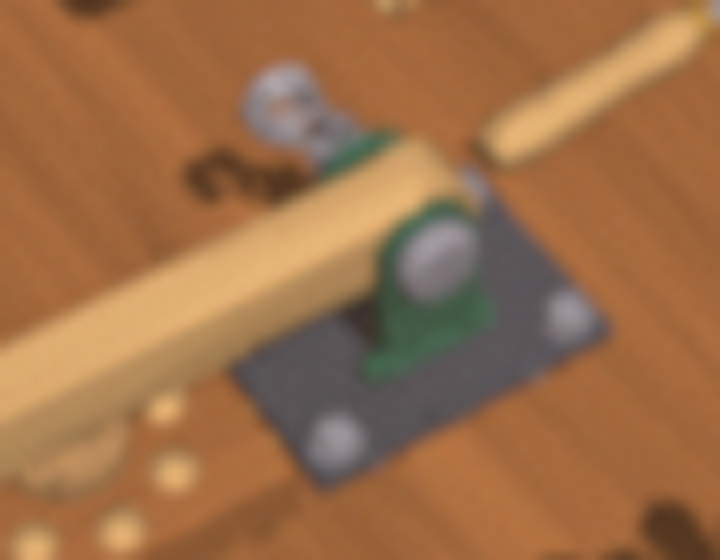

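```bash
python3 - <<'E'
from h import *
for t in ['w19','w18']:
    c=load(t);P=cloud(c)
    m=(P[...,2]>.09)&(P[...,2]<.16)&(P[...,1]<.012)&(P[...,1]>-.03)&(P[...,0]>.55)&(P[...,0]<.68)
    if t=='w18': m[:,:235]=0; m[:,270:]=0; m[290:]=0
    q=P[m]; print(t,len(q))
    for z in np.arange(.09,.15,.006):
        k=abs(q[:,2]-z)<.003
        if k.sum(): print(round(z,3),k.sum(),q[k][:,:2].min(0).round(4),q[k][:,:2].max(0).round(4))
E
```

```text
w19 730
0.09 94 [ 0.5821 -0.0078] [0.6155 0.0117]
0.096 83 [ 0.5838 -0.0075] [0.617 0.012]
0.102 20 [ 0.6019 -0.0071] [ 0.6271 -0.0025]
0.108 120 [ 0.6038 -0.0116] [6.33e-01 3.00e-04]
0.114 56 [ 0.6061 -0.0116] [ 6.366e-01 -3.000e-04]
0.12 69 [ 0.6077 -0.0118] [0.6375 0.001 ]
0.126 107 [ 0.6097 -0.0115] [0.6374 0.0011]
0.132 181 [ 0.6131 -0.0112] [0.6333 0.0009]
w18 1213
0.09 69 [ 0.5884 -0.007 ] [0.6055 0.0082]
0.096 48 [ 0.5973 -0.007 ] [0.604  0.0077]
0.102 71 [ 0.6019 -0.007 ] [ 0.6268 -0.0026]
0.108 95 [ 0.6042 -0.007 ] [ 6.325e-01 -1.000e-04]
0.114 101 [ 0.6055 -0.0106] [0.6349 0.0009]
0.12 164 [ 0.6074 -0.0105] [0.6143 0.0008]
0.126 264 [ 0.6092 -0.0111] [0.623 0.001]
0.132 401 [ 0.6136 -0.0115] [0.6271 0.0007]
```

Request:
{"op": "arm_command", "data": {"motion": [[0.01,-0.006,0,7.1,0,0,0.25],[0.01,-0.006,0,7.1,0,0,0.25],[0.01,-0.006,-0.01,7.1,0,0,0.25],[0.01,-0.006,-0.015,7.1,0,0,0.25],[0.01,0,-0.02,7.1,0,0,0.25]]}}

```text
clock: 21.05
position: [0.6502, -0.1001, 0.2047]
orientation: [2.516, -0.064, 3.137]
ft_force: [-0.1, 0.7, 0.5]
gripper_width: 0.0345
```

Request:
{"op": "arm_command", "data": {"motion": [[0,0,-0.02,7.1,0,0,0.25],[0,0,-0.015,7.1,0,0,0.25],[0,0,0,0,0,0,0.25],[0,0,0,0,0,0,0.25]]}}

```text
clock: 21.38
position: [0.6488, -0.0997, 0.1658]
orientation: [2.273, -0.071, -3.13]
ft_force: [-0.3, 0.6, 0.9]
gripper_width: 0.035
```

```bash
python3 - <<'E'
from h import *
c=shot('wrist','w20'); s=ctrl.observe(); print(s['clock'],s['position'],s['orientation'],s['joints'].round(2),s['ft_force'])
E
```

```text
21.4333 [ 0.64942025 -0.09936729  0.16814194] [ 2.27527769 -0.06735281 -3.12919497] [-0.48  0.33  1.47  0.74  1.81 -2.03] [-0.29540499  1.41048611  1.08700224]
```

View pics/w20.png

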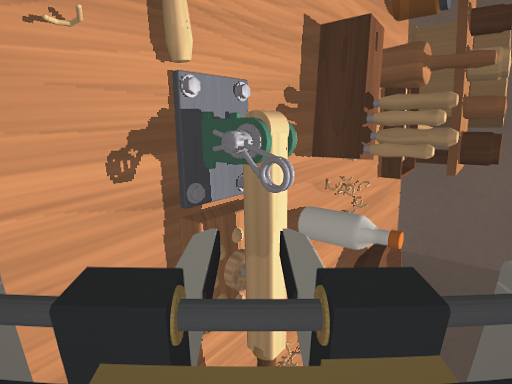

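```bash
python3 - <<'E'
from h import *
c=load('w20'); im=c['image'][:,:,::-1]
cv2.imwrite('pics/w20z.png',cv2.resize(im[100:210,180:310],None,fx=6,fy=5.4,interpolation=cv2.INTER_CUBIC))
E
```

```text
(no output)
```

View pics/w20z.png

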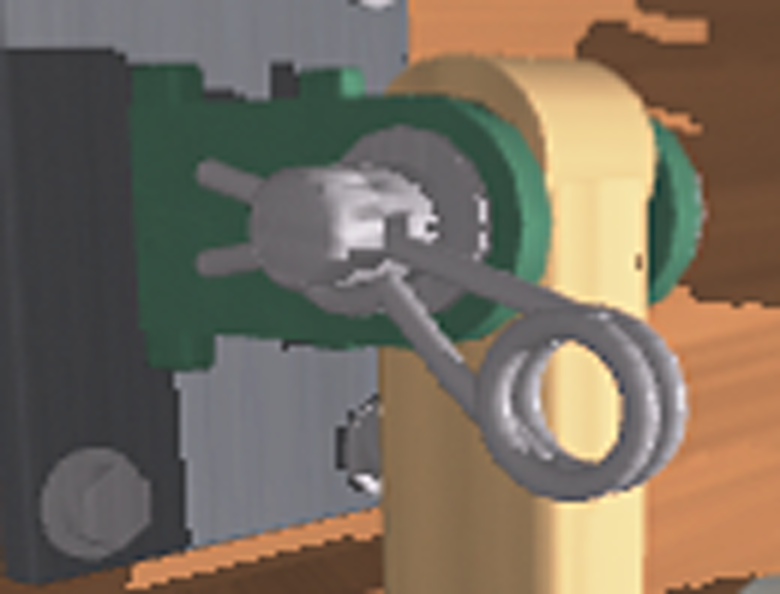

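```bash
python3 - <<'E'
from h import *
c=load('w20'); yaw=-.042
ys=np.array([-np.sin(yaw),np.cos(yaw),0]);xs=np.array([np.cos(yaw),np.sin(yaw),0])
def onp(u,v,s): # plane ys.p=s
    o,d=ray(c,u,v); q=o+d*(s-o@ys)/(d@ys); return np.array([q@xs,q[2]])*1000
Z=lambda a,b:(180+a/6,100+b/5.4)
s0=-.0043*np.cos(yaw)-np.sin(yaw)*.0+ (np.array([.5975,-.0043,0])@ys-np.array([.0,-.0043,0])@ys)
s0=np.array([.5975,-.0043,0])@ys
for n,(a,b),ds in [('hole',(400,240),0),('legtop',(560,300),0),('legtopR',(540,288),0),('tip',(205,172),0),('wavytip',(205,260),0),('coilfront',(565,405),-.0035),('coilback',(595,395),.0035),('shank end c',(300,215),-.0135)]:
    print(n,onp(*Z(a,b),s0+ds).round(1))
P=cloud(c)
for a,b in [(300,215),(500,275),(580,320),(650,400),(570,485)]:
    u,v=Z(a,b); print((P[int(round(v)),int(round(u))]*1000).round(1))
E
```

```text
hole [599.6  86. ]
legtop [608.1 114.9]
legtopR [606.4 111.5]
tip [588.3  45. ]
wavytip [603.9  44.1]
coilfront [623.7 118.2]
coilback [623.  118.3]
shank end c [595.   78.7]
[595.  -17.3  78.4]
[604.9  -5.8 105. ]
[610.3  -9.8 122.2]
[621.8  -9.4 132.2]
[635.6 -12.1 121. ]
```

```bash
python3 - <<'E'
from h import *
R=Ro.from_euler('xyz',[np.pi,0,np.pi-.042]).as_matrix()
print(delta(np.array([.672,-.010,.20]),R))
E
```

```text
(array([0.0226, 0.0894, 0.0319]), array([-49.66,  -2.88,  -1.25]))
```

Request:
{"op": "arm_command", "data": {"motion": [[0.006,-0.01,0.01,-7.1,-0.41,-0.18,1],[0.006,-0.01,0.01,-7.1,-0.41,-0.18,1],[0.006,0,0.01,-7.1,-0.41,-0.18,1],[0.005,0.02,0,-7.1,-0.41,-0.18,1],[0,0.03,0,-7.1,-0.41,-0.18,1]], "grip_force": 20}}

```text
clock: 21.85
position: [0.674, -0.0705, 0.2033]
orientation: [2.902, -0.012, 3.106]
ft_force: [0.9, 0.9, -0.0]
gripper_width: 0.0059
```

Request:
{"op": "arm_command", "data": {"motion": [[0,0.03,0,-7.1,-0.41,-0.18,1],[0,0.03,0,-7.1,-0.41,-0.18,1],[0,0,0,0,0,0,1],[0,0,0,0,0,0,1],[0,0,0,0,0,0,1]]}}

```text
clock: 22.27
position: [0.6725, -0.0084, 0.2005]
orientation: [3.139, 0.005, 3.102]
ft_force: [-0.2, -0.8, 0.4]
gripper_width: 0.0002
```

```bash
python3 - <<'E'
from h import *
c=shot('wrist','w21')
R=Ro.from_euler('xyz',[np.pi,0,np.pi-.042]).as_matrix()
print(delta(np.array([.664,-.009,.13]),R)); s=ctrl.observe(); print(s['clock'],s['position'],s['gripper_width'])
E
```

```text
(array([-0.0085,  0.0008, -0.0697]), array([-0.13,  0.22,  0.  ]))
22.3167 [ 0.67247249 -0.00982599  0.19968684] 0.00040652411516354966
```

View pics/w21.png

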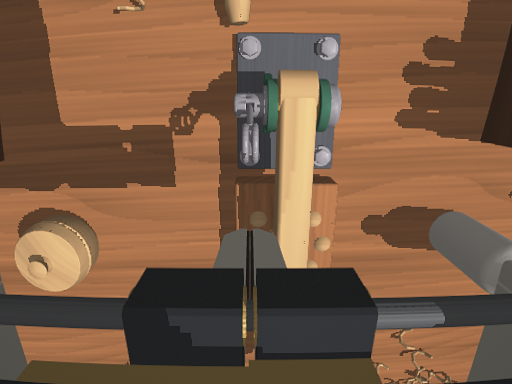

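Request:
{"op": "arm_command", "data": {"motion": [[0,-0.001,-0.03,0,0,0,1],[0,0,-0.025,0,0,0,1],[-0.005,0,-0.015,0,0,0,1],[-0.006,0,0,0,0,0,1],[0,0,0,0,0,0,1]]}}

```text
clock: 22.73
position: [0.6605, -0.0124, 0.1279]
orientation: [3.139, -0.0, 3.097]
ft_force: [-0.5, 0.6, 0.1]
gripper_width: 0.0002
```

Request:
{"op": "arm_command", "data": {"motion": [[-0.004,0,0,0,0,0,1],[-0.003,0,0,0,0,0,1],[-0.003,0,0,0,0,0,1]]}}

```text
clock: 22.98
position: [0.6515, -0.0111, 0.1291]
orientation: [3.139, 0.003, 3.099]
ft_force: [-0.6, 0.1, -0.1]
gripper_width: 0.0008
```

Request:
{"op": "arm_command", "data": {"motion": [[-0.002,0,0,0,0,0,1],[-0.002,0,0,0,0,0,1]]}}

```text
clock: 23.15
position: [0.6472, -0.0108, 0.1282]
orientation: [3.139, 0.001, 3.099]
ft_force: [0.7, 0.1, 0.6]
gripper_width: 0.0006
```

Request:
{"op": "arm_command", "data": {"motion": [[-0.002,0,0,0,0,0,1],[-0.002,0,0,0,0,0,1]]}}

```text
clock: 23.32
position: [0.6431, -0.0107, 0.1278]
orientation: [3.139, 0.001, 3.099]
ft_force: [1.0, -0.5, 0.5]
gripper_width: 0.0005
```

Request:
{"op": "arm_command", "data": {"motion": [[-0.002,0,0,0,0,0,1],[-0.002,0,0,0,0,0,1]]}}

```text
clock: 23.48
position: [0.6394, -0.0107, 0.1279]
orientation: [3.139, 0.001, 3.099]
ft_force: [3.3, -0.1, 2.2]
gripper_width: 0.0007
```

Request:
{"op": "arm_command", "data": {"motion": [[-0.002,0,0,0,0,0,1],[-0.002,0,0,0,0,0,1]]}}

```text
clock: 23.65
position: [0.6351, -0.0107, 0.1277]
orientation: [3.139, 0.001, 3.099]
ft_force: [2.6, -0.1, 1.2]
gripper_width: 0.0007
```

Request:
{"op": "arm_command", "data": {"motion": [[-0.0015,0,0,0,0,0,1],[-0.0015,0,0,0,0,0,1]]}}

```text
clock: 23.82
position: [0.632, -0.0108, 0.1275]
orientation: [3.139, 0.0, 3.099]
ft_force: [2.1, -0.3, 1.1]
gripper_width: 0.0005
```

```bash
python3 - <<'E'
from h import *
c=shot('wrist','w22'); s=ctrl.observe(); print(s['clock'],s['position'],s['ft_force'])
im=c['image'][:,:,::-1]; cv2.imwrite('pics/w22z.png',cv2.resize(im[140:260,180:320],None,fx=5,fy=5,interpolation=cv2.INTER_CUBIC))
E
```

```text
23.8667 [ 0.63181972 -0.01077169  0.12747413] [1.96002512 0.93334042 0.95223191]
```

View pics/w22z.png

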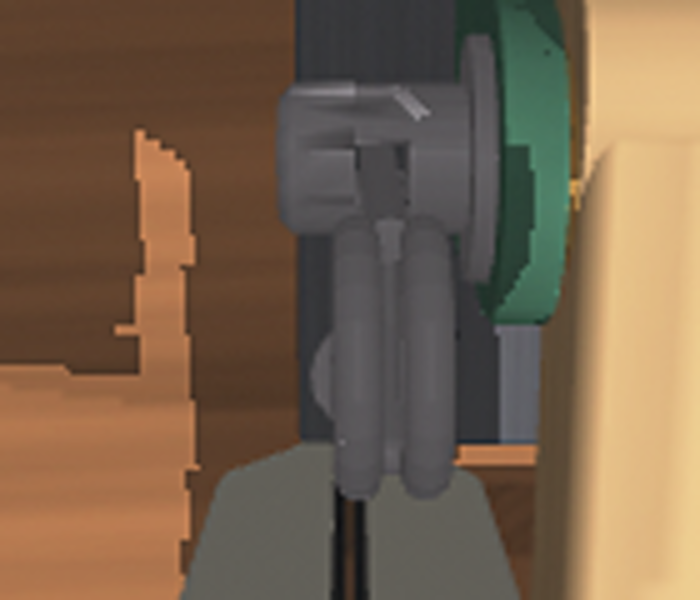

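```bash
cat > lean.py <<'E'
from h import *
import sys
c=load(sys.argv[1]);P=cloud(c)
m=(P[...,2]>.096)&(P[...,2]<.16)&(P[...,1]<.006)&(P[...,1]>-.02)&(P[...,0]>.55)&(P[...,0]<.68)
q=P[m]
# coil: outer-rim top points, circle fit r=15
from scipy.optimize import least_squares
s=q[(q[:,2]>.118)&(q[:,0]<.66)][:,[0,2]]
for z in np.arange(.099,.15,.006):
    k=abs(q[:,2]-z)<.003
    if k.sum(): print(round(z,3),k.sum(),q[k][:,0].min().round(4),np.percentile(q[k][:,0],5).round(4),q[k][:,0].max().round(4))
E
python3 lean.py w22
```

```text
0.099 31 0.5943 0.5945 0.6112
0.105 29 0.594 0.5941 0.613
0.111 104 0.5936 0.5939 0.6231
0.117 126 0.5934 0.5935 0.6235
0.123 290 0.5924 0.5932 0.6246
0.129 454 0.5931 0.5939 0.6248
0.135 1073 0.5957 0.5978 0.6247
0.141 355 0.6036 0.607 0.6248
0.147 410 0.6216 0.6223 0.6388
```

Request:
{"op": "arm_command", "data": {"motion": [[0.01,0,0,0,0,0,1],[0.02,0,0.01,0,0,0,1],[0.005,0,0.035,0,0,0,1],[-0.02,-0.02,0.035,0,0,0,1],[-0.03,-0.02,0.02,0,0,0,1]]}}

```text
clock: 24.28
position: [0.6204, -0.0491, 0.227]
orientation: [3.139, 0.001, 3.101]
ft_force: [0.9, -1.1, 1.2]
gripper_width: 0.0002
```

Request:
{"op": "arm_command", "data": {"motion": [[-0.02,-0.025,0.01,0,0,0,1],[0,0,0,0,0,0,1],[0,0,0,0,0,0,1]]}}

```text
clock: 24.53
position: [0.5987, -0.0752, 0.2358]
orientation: [3.139, 0.002, 3.097]
ft_force: [-0.5, 0.1, 0.2]
gripper_width: 0.0001
```

```bash
python3 - <<'E'
from h import *
c=shot('wrist','w23'); s=ctrl.observe(); print(s['clock'],s['position'],s['ft_force'])
E
python3 lean.py w23
```

```text
24.5833 [ 0.59901982 -0.07450315  0.23480176] [ 0.18808613  0.09673562 -0.45254785]
0.099 16 0.5967 0.5969 0.6148
0.105 18 0.5973 0.5974 0.6166
0.111 105 0.5975 0.5981 0.6223
0.117 74 0.5981 0.5985 0.6245
0.123 61 0.5984 0.5986 0.627
0.129 94 0.5992 0.5996 0.6272
0.135 248 0.6023 0.6041 0.6246
```

Request:
{"op": "arm_command", "data": {"motion": [[0.01,-0.006,0,7.1,0,0,1],[0.01,-0.006,0,7.1,0,0,1],[0.01,-0.006,-0.01,7.1,0,0,1],[0.01,-0.006,-0.015,7.1,0,0,1],[0.01,0,-0.015,7.1,0,0,1]]}}

```text
clock: 25.0
position: [0.6502, -0.0989, 0.1943]
orientation: [2.514, -0.023, 3.106]
ft_force: [-0.3, 0.7, 0.3]
gripper_width: 0.0006
```

Request:
{"op": "arm_command", "data": {"motion": [[0,0,-0.015,7.1,0,0,1],[0,0,-0.012,7.1,0,0,1],[0,0,0,0,0,0,1],[0,0,0,0,0,0,1]]}}

```text
clock: 25.33
position: [0.6487, -0.0984, 0.1647]
orientation: [2.272, -0.037, 3.113]
ft_force: [-0.3, -0.2, 0.4]
gripper_width: 0.0003
```

```bash
python3 - <<'E'
from h import *
c=shot('wrist','w24'); s=ctrl.observe(); print(s['clock'],s['position'],s['orientation'],s['ft_force'])
im=c['image'][:,:,::-1]
cv2.imwrite('pics/w24z.png',cv2.resize(im[100:210,180:310],None,fx=6,fy=5.4,interpolation=cv2.INTER_CUBIC))
c=shot('scene','s24')
c=shot('top','t24')
E
```

```text
25.3833 [ 0.64918886 -0.09807289  0.16713954] [ 2.27451522 -0.0337392   3.11402927] [1.10209339 0.43685576 1.16481674]
```

View pics/w24z.png

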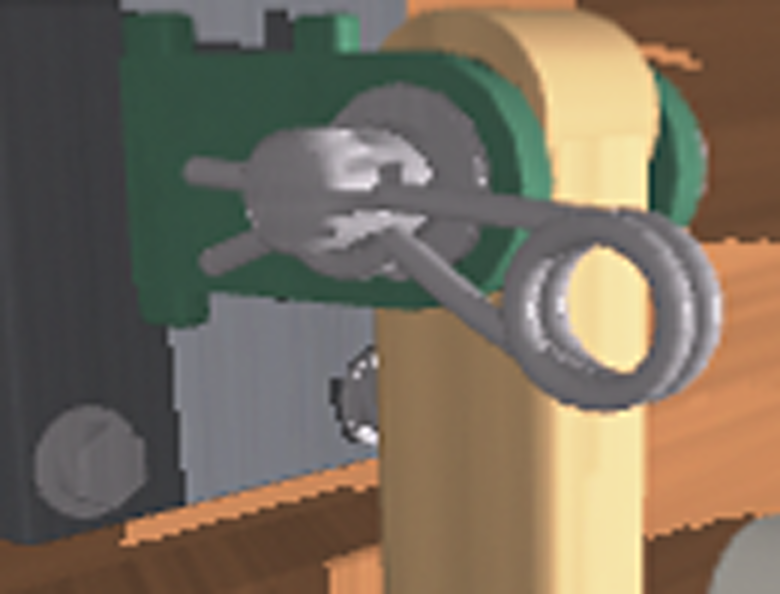

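View pics/s24.png

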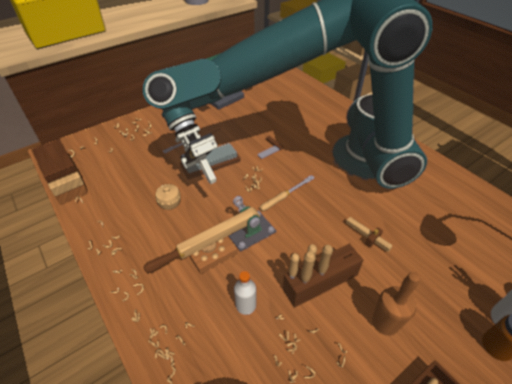

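```bash
python3 - <<'E'
from h import *
yaw=-.042
ys=np.array([-np.sin(yaw),np.cos(yaw),0]);xs=np.array([np.cos(yaw),np.sin(yaw),0])
Z=lambda a,b:(180+a/6,100+b/5.4)
s0=np.array([.5975,-.0043,0])@ys
for t,L in [('w20',dict(hole=(395,240),top=(555,300),tip=(203,172),wav=(203,260),coil=(565,405))),('w24',dict(hole=(395,198),top=(560,212),tip=(190,170),wav=(210,262),coil=(597,308)))]:
    c=load(t); D={}
    for n,(a,b) in L.items():
        o,d=ray(c,*Z(a,b)); s=s0-(.0035 if n=='coil' else 0); q=o+d*(s-o@ys)/(d@ys); D[n]=np.array([q@xs,q[2]])*1000
    ax=np.array([597.1,75.5]); dd=D['top']-D['tip']; lean=np.arctan2(*dd); h=dd/np.linalg.norm(dd); x=np.array([h[1],-h[0]])
    print(t,{k:v.round(1) for k,v in D.items()},'lean',lean.round(3))
    print(' axis above tip along leg',((ax-D['tip'])@h).round(1),'lateral',((ax-D['tip'])@x).round(1),'coil-axis',((D['coil']-ax)@h).round(1),((D['coil']-ax)@x).round(1),'wavy tip rel coil',((D['wav']-D['coil'])@x).round(1),((D['wav']-D['coil'])@h).round(1),'tip rel coil',((D['tip']-D['coil'])@x).round(1),((D['tip']-D['coil'])@h).round(1))
c=load('t24'); im=c['image'][:,:,::-1]; cv2.imwrite('pics/t24z.png',cv2.resize(im[110:290,120:430],None,fx=2.5,fy=2.5,interpolation=cv2.INTER_CUBIC))
E
```

```text
w20 {'hole': array([599.6,  85. ]), 'top': array([608.1, 114.1]), 'tip': array([588.3,  44.5]), 'wav': array([603.9,  43.6]), 'coil': array([623.7, 118.2])} lean 0.278
 axis above tip along leg 32.2 lateral -0.0 coil-axis 48.4 13.8 wavy tip rel coil 1.5 -77.2 tip rel coil -13.8 -80.6
w24 {'hole': array([598.7,  85.5]), 'top': array([599.7, 114.8]), 'tip': array([595.4,  42.7]), 'wav': array([611.4,  46.2]), 'coil': array([613. , 123.3])} lean 0.06
 axis above tip along leg 32.9 lateral -0.3 coil-axis 48.7 13.1 wavy tip rel coil 3.0 -77.1 tip rel coil -12.8 -81.6
```

View pics/t24z.png

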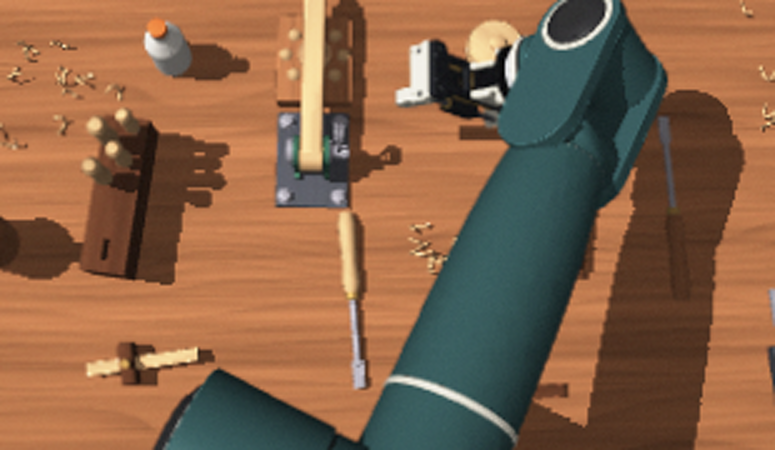

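```bash
python3 - <<'E'
from h import *
for t in ('w3','w20','w24','w1'):
    c=load(t);P=cloud(c)
    m=(P[...,2]>.066)&(P[...,2]<.09)&(abs(P[...,0]-.597)<.008)&(P[...,1]>-.04)&(P[...,1]<.0)
    h=(P[...,2]>.078)&(P[...,2]<.095)&(abs(P[...,0]-.60)<.012)&(P[...,1]>.05)&(P[...,1]<.12)
    print(t,'end y',np.percentile(P[m][:,1],1).round(4) if m.sum() else None,'head y',np.percentile(P[h][:,1],98).round(4) if h.sum() else None)
print(ctrl.finish_job())
E
```

```text
w3 end y -0.0179 head y 0.0687
w20 end y -0.0187 head y 0.0664
w24 end y -0.0188 head y 0.0673
w1 end y None head y 0.089
the job is handed in; nothing more can be done
None
```

The job is done and handed in at about 25 s of the 67 s allowed. The pin is home, and the clip is through the cross hole and hugging the shank.

- **Pin:** I pushed the head with the closed fingers until it met the hard stop. The force peaked at 44 N on the fingertips, higher than needed because I sent the last steps together. The head's outer face moved from y ≈ 0.089 to 0.067–0.069, and the pin had not shifted by the end.
- **Finding the hole:** The camera showed the hole leaning about 0.71 rad towards +x, so I located the mouth by eye rather than by feeling along the top. I tilted the clip to match, slid the tip in with no noticeable force, and turned the pin upright.
- **Seating the clip:** The push rose to 17.5 N, above the 4–12 N expected. About 6 N of that was sideways, and easing the clip sideways cleared it. The push then fell away, the clip was drawn in, and the force rose again at the upper bend before I let go.
- **Mended:** On release the clip and pin leaned about 0.28 rad. I nudged the coil back with about 2–3 N.
- **Last side view:** The leg leans 0.06 rad. The shank's axis is about 32.9 mm above the leg's tip (32 wanted) and 48.7 mm below the coil (48 wanted). Both are within about 1 mm of home, which is inside the camera's error.
- **Not directly checked:** I could only judge the wavy leg's opening from its tip position in the pictures. Everything else visible on the bench looks unmoved. The arm hid part of the last top view.

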